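Close off the creamer tin rail with its quarter-turn stop

TASK

Slide the three creamer tins along the trough of the aluminium rail, without lifting them, until they stand together against its closed left end. Then lock the loose rail stop into the slotted channel in front of them, close beside the last tin (no more than about two centimetres free): lower its nut through the slot with the arm lying along the rail towards the open right end, press it down against its spring, turn it a quarter turn so that the arm swings across the trough, and let the spring lift the nut's grooves onto the channel lips. Leave everything else on the counter where it stands.

Things in the scene. Friction and masses are not known exactly. Their poses are not given: they have to be found in the camera images.
- tin_rail: Aluminium tin rail fixed to the counter, 394 long (its y) x 140 deep (its x). Origin: centre of its underside; z up, +y to the closed end (robot's left), +x to the back. Front, own x -69 to -3: lipped channel with a slot along y. Behind it, own x -3 to 61: trough, floor 8 above the counter, back fence 34 high, end wall 62 high at own y = 165 (inner face), open at own y = -175.
- rail_slot (a point): On the slot's axis (rail's own x = -36), mid-length, level with the channel top 46 above the counter; axes as tin_rail. Channel 66 wide, 350 long, ends capped; inside 60 wide, floor 4 above the counter. Slot 30 wide, full length; both lips are turned down at the slot, 3 thick (15 to 18 from the axis), their lower edges 36 above the counter.
- rail_end (a point): Point on the inner face of the trough's closed end wall (rail's own x = 29, y = 165), 50 above the counter, on the trough's middle line; axes as tin_rail.
- rail_stop: Loose stop, 137 high, 0.25 kg, standing on its foot right of the rail. Origin: centre of the foot's underside with the spring relaxed (its weight sinks it 2.5); z up, +x along the arm. Foot 50 x 23 on a coil spring, 1 N/mm, travel 18. The arm is 10 thick, z 61 to 83. Inserted with +x towards the rail's -y it rests in the slot with origin about 1.5 above the counter; locked, +x is the rail's +x.
- stop_nut (a point): On the stop's axis, at the floor of the nut's grooves, 39 above the stop's origin. Steel nut 52 long (x), 26 wide (y), z 30 to 39; teeth 19.5 to 26 from the axis, tops at z = 44; round neck 27 diameter. Relative to rail_slot in height: 6 below when dropped in, 15 or more below to be free to turn under the lips, 19 below fully pressed (16 N), 10 below when locked.
- stop_grip (a point): On the stop's axis, mid-grip, 114 above its origin; axes as rail_stop. Black upright grip 44 (x) x 16 (y), z 84 to 137: pinch it across y. The black collar (48 diameter, underside at z = 58) meets the channel top when the stop is pressed fully down, 9 below its locked height.
- stop_tip (a point): End of the stop's arm, mid-height (72 above the stop's origin), 100 in +x from the stop's axis; axes as rail_stop.
- tin_tall: Round creamer tin with a blue lid in the trough, nearest the closed end: 94 high, body 55 and lid 57 diameter, 0.21 kg; origin at the centre of its underside, z up along its axis. Sliding all three tins along the mat takes about 3 to 8 N.
- tin_middle: Creamer tin with a blue lid, the middle one of the three in the trough: 82 high, body 52 and lid (top 8) 55 diameter, 0.21 kg; origin at the centre of its underside, z up along its axis.
- tin_end: The same kind of tin as tin_middle, the one nearest the trough's open end: 82 high, body 52 and lid (top 8) 55 diameter, 0.21 kg; origin at the centre of its underside, z up along its axis.
- beaker_a: Bystander: brushed steel beaker standing behind the rail, 64 diameter, 148 high; origin at the centre of its underside.
- sugar: Bystander: glass sugar dispenser with chrome spout standing left of the rail, 72 diameter, 98 high; origin at the centre of its underside.
There are look-alikes about, which are no part of the job. Leave any orange look-alike of the tin_end alone.

How it is judged:
By the outcome, as a careful person would: the job done as asked, in the order asked, and still so for the second after the job is handed in, with the robot touching nothing.
It also fails if it takes over 58 s, if anything falls off the work surface, if the arm or the gripper's body presses on something with over 40 N, if the wrist force passes 120 N, or if a joint passes its speed limit or range.

ROBOT

A 6-joint arm with a two-finger parallel gripper is mounted at the origin on a cart in front of the work surface, level with it; the furniture and walls round the work are solid. World frame = base frame: x ahead of the robot, y to its left, z up, the work surface at z = 0. Lengths are in m, angles in rad, forces in N, time in s.
With the tool pointing down it reaches from about 0.35 to 0.8 m from the base axis. Payload 7.3 kg.
Tool frame: the origin (TCP) lies on the centre line of the jaws, within the pads' length; the fingertips stand 22 mm ahead of it and the grasp point (between the pads) lies 3 mm ahead of it; x points along the fingers, z is the direction in which the jaws open and shut, and the axes are right-handed (so a half turn about x gives the same grasp; the last joint's range is limited). The gripper opens to 85 mm and grips with 20 to 120 N. Pads are 22 mm wide; open, the fingers measure 114 mm over their backs; the gripper's body (76 mm by 85 mm) begins 54 mm behind the grasp point. The pads swing forward as they close: fully open they stand 13 mm farther back than shut.
Start: joints at [-1.337, 0.342, 1.524, -0, 1.275, -0.146], TCP at [0.195, -0.488, 0.253] pointing down, gripper open.
Joint ranges: [-2.53, 2.53], [-0.77, 2.02], [0.04, 2.7], [-1, 4.14], [0.28, 2.66], [-3.11, 3.11]. Speed limits (rad/s): [2.57, 2.57, 3.14, 3.14, 3.14, 3.14].

INTERFACE

Orientations are given as a rotation vector (axis times angle).
In Python, from plant import r gives the robot as it stands.
- The arm moves only by the tool move_arm, never from a script. Its argument "moves" is a list that holds one entry, the list of rows, each a list of 5 numbers: the shift along the tool's x, y, z in m, then the turn about the tool's x in rad, then the finger opening in m, from 0 to 0.0854. In form: [[[dx, dy, dz, spin, claw], ...]]. A call has 1 to 8 rows; each row shifts and turns the pose as measured when the row begins, along the tool's axes as they then stand; what a row does not reach is not made up. A row lasts 1/12 s, in which the tool goes at most 41.7 mm and 7.16 degrees, less where a joint would pass 70% of its speed; a pose out of reach is approached as far as the arm can. A call is refused whole if a number of a shift passes 0.0417 or a number of a turn 0.125, either way. A call with a gripper value outside its range is refused whole. The fingers move at their own pace and stop on an object; "newtons" is the grip in N (left out, the last holds). Time passes only in rows, so rows that do not move let the fingers close. It gives the time, the measured TCP pose, the force and the opening at its end, in the units of the state.
- r.observe(): the state, without advancing time (a new reading comes with each control period).
- r.capture(name): name is "scene" or "top" or "wrist"; returns the picture (420x560x3 uint8, blue, green, red); there is no depth.
- r.camera_info(name): a dict with "camera_matrix" (3x3 intrinsics, pixels), "extrinsics" (4x4, takes a point from world to camera coordinates); the wrist camera has in their place "tool_from_camera" (4x4, takes a point from camera to tool coordinates, whose origin is the TCP and whose axes are the tool frame's). Camera axes: x right, y up, looking along -z (the intrinsics and any distortion apply to the point x, -y, -z); pixel columns grow to the right and rows downward; lengths in m; the calibration is good to about 2 mm. The wrist camera is an equidistant fisheye: a pixel r from the principal point sees the ray r / f radians off the axis. A picture is of the moment at which its call begins: read the wrist's pose just before it. camera_info takes no time and is no camera call.
- r.finish_job(): hands the job in, once; it reports no verdict.
The state is a dict: "t": time; "qpos": joint angles; "qvel": joint speeds; "tau": joint torques, N m; "tool_pos": TCP position; "tcp_rot": TCP orientation; "force": force on the tool from outside, world axes, zero at the start; "ft_torque": the same for the moment, N m; "grip_width": finger opening in m.
Only numpy, scipy, OpenCV 4.12 (cv2) and the standard library are available. Lean on these libraries where they do the work, as an engineer would, in place of code of your own. Each camera call takes 0.05 s, during which the arm holds its last target.

## Working session

There is one attempt and no reset: what is moved stays moved. The work goes in short steps, Python scripts to look and compute and a tool call to move; the robot and the scene stay as the last step left them, time stands still between calls to the robot, and variables do not carry over. Pictures are saved under pics/ and viewed, and the job is handed in when it is done.

Besides the shell and the picture viewer there is one more tool, called after "Call:" as name([rows], argument=value, ...), one row to a line, values as JSON. move_arm: Moves the arm, as the interface text tells. Its arguments: {"type":"object","properties":{"moves":{"type":"array"},"newtons":{"type":"number"}},"required":["moves"]}

```bash
ls; mkdir -p pics
python3 - <<'E'
from plant import r
import cv2,numpy as np
np.set_printoptions(precision=4,suppress=True)
print(r.observe())
for n in("scene","top","wrist"):
    im=r.capture(n); cv2.imwrite(f"pics/{n}0.png",im); print(n,r.camera_info(n))
E
```

```text
pics
{'t': 0.0, 'qpos': array([-1.337 ,  0.3427,  1.525 ,  0.    ,  1.2754, -0.146 ]), 'qvel': array([-0.0003, -0.0009, -0.0015, -0.0017,  0.0016, -0.0025]), 'tau': array([  0.0002, -43.3674, -24.6011,  -0.0002,   0.0078,  -0.    ]), 'tool_pos': array([ 0.1946, -0.4872,  0.2526]), 'tcp_rot': array([ 0.9261,  1.3664, -0.9243]), 'force': array([ 0.0633,  0.2403, -0.2956]), 'ft_torque': array([ 0.0092, -0.0096, -0.0108]), 'grip_width': 0.08536907909176139}
scene {'camera_matrix': array([[390.2358,   0.    , 278.0981],
       [  0.    , 390.2358, 206.3732],
       [  0.    ,   0.    ,   1.    ]]), 'extrinsics': array([[-0.803 , -0.5959, -0.0063,  0.4133],
       [ 0.2594, -0.3591,  0.8965, -0.2726],
       [-0.5365,  0.7183,  0.4429, -0.72  ],
       [ 0.    ,  0.    ,  0.    ,  1.    ]])}
top {'camera_matrix': array([[543.1176,   0.    , 286.0739],
       [  0.    , 543.1176, 201.7718],
       [  0.    ,   0.    ,   1.    ]]), 'extrinsics': array([[-0.0256, -0.9996, -0.0122, -0.0809],
       [ 0.9837, -0.0274,  0.1775, -0.5677],
       [-0.1778, -0.0074,  0.984 , -1.3619],
       [ 0.    ,  0.    ,  0.    ,  1.    ]])}
wrist {'camera_matrix': array([[325.1923,   0.    , 281.7231],
       [  0.    , 325.1923, 208.5869],
       [  0.    ,   0.    ,   1.    ]]), 'tool_from_camera': array([[-0.0009,  0.3123, -0.95  , -0.1207],
       [ 0.0003,  0.95  ,  0.3123,  0.0807],
       [ 1.    ,  0.    , -0.0009, -0.0005],
       [ 0.    ,  0.    ,  0.    ,  1.    ]])}
```

View pics/scene0.png

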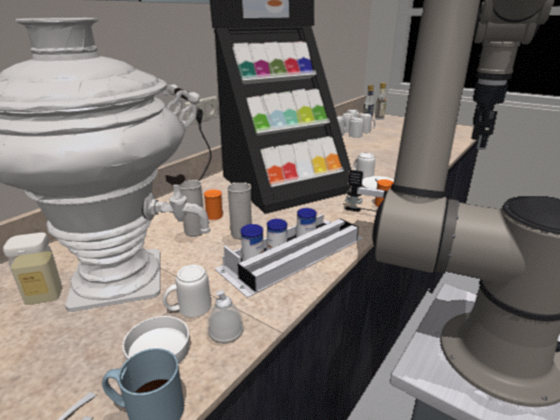

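View pics/top0.png

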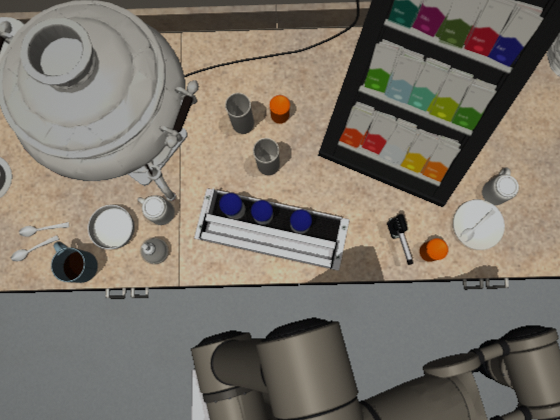

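View pics/wrist0.png

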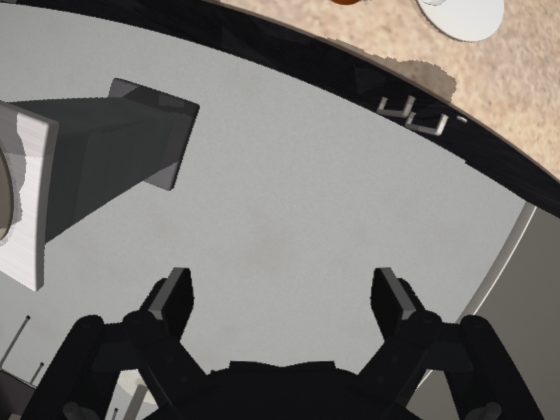

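```bash
cat > h.py <<'E'
import numpy as np,cv2
from plant import r
from scipy.spatial.transform import Rotation as R
np.set_printoptions(precision=4,suppress=True)
def ray(n,u,v):
    c=r.camera_info(n);K=c["camera_matrix"]
    p=np.array([(u-K[0,2])/K[0,0],(v-K[1,2])/K[1,1]])
    if n=="wrist":
        th=np.hypot(*p); s=np.sin(th)/max(th,1e-9)
        d=np.array([p[0]*s,-p[1]*s,-np.cos(th)])
        T=c["tool_from_camera"];o=r.observe();Q=R.from_rotvec(o["tcp_rot"]).as_matrix()
        return Q@T[:3,3]+o["tool_pos"],Q@T[:3,:3]@d
    d=np.array([p[0],-p[1],-1.]);E=c["extrinsics"];Rm=E[:3,:3]
    return -Rm.T@E[:3,3],Rm.T@d
def onz(n,u,v,z):
    o,d=ray(n,u,v);return o+d*(z-o[2])/d[2]
def proj(n,P):
    c=r.camera_info(n);K=c["camera_matrix"];P=np.asarray(P,float)
    if n=="wrist":
        T=c["tool_from_camera"];o=r.observe();Q=R.from_rotvec(o["tcp_rot"]).as_matrix()
        q=T[:3,:3].T@(Q.T@(P-o["tool_pos"])-T[:3,3])
        a=np.array([q[0],-q[1]]);h=np.hypot(*a);th=np.arctan2(h,-q[2]);p=a/h*th
    else:
        E=c["extrinsics"];q=E[:3,:3]@P+E[:3,3];p=np.array([q[0],-q[1]])/-q[2]
    return p*[K[0,0],K[1,1]]+K[:2,2]
def crop(im,x0,y0,x1,y1,s,name):
    cv2.imwrite("pics/"+name,cv2.resize(im[y0:y1,x0:x1],None,fx=s,fy=s,interpolation=cv2.INTER_CUBIC))
E
python3 - <<'E'
from h import *
a=cv2.imread("pics/top0.png");crop(a,190,170,350,280,5,"t_rail.png");crop(a,370,190,470,280,6,"t_stop.png")
b=cv2.imread("pics/scene0.png");crop(b,210,190,370,300,5,"s_rail.png");crop(b,330,150,420,220,7,"s_stop.png")
E
```

```text
(no output)
```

View pics/t_rail.png

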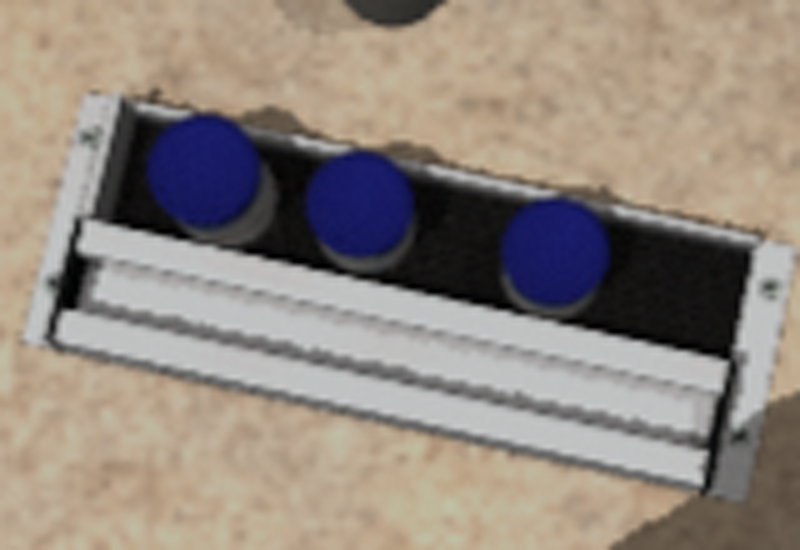

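View pics/t_stop.png

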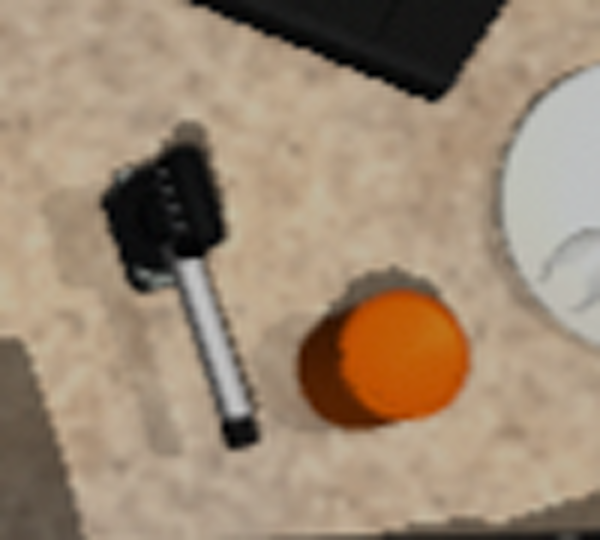

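View pics/s_rail.png

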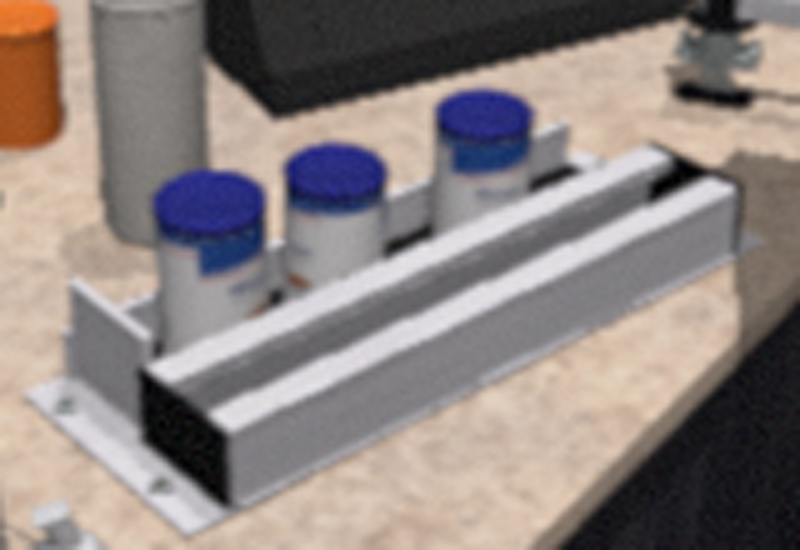

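View pics/s_stop.png

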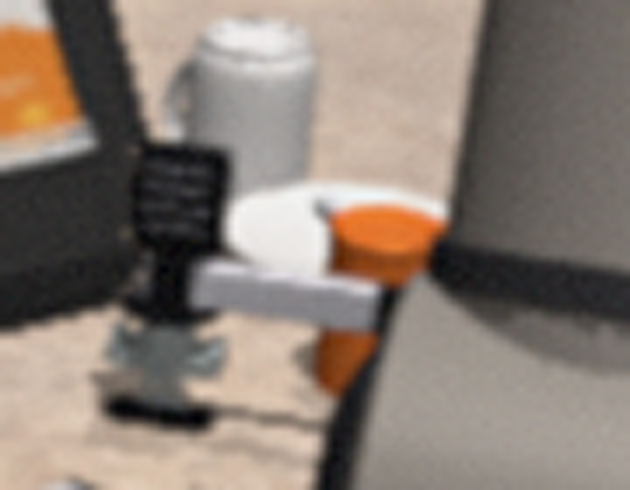

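Run:
```python
from h import *
f=lambda U,V,z,s=5,x0=190,y0=170:onz("top",(U+.5)/s-.5+x0,(V+.5)/s-.5+y0,z)[:2]
BL,BR,FL,FR=[f(*p,.046) for p in((80,221),(730,362),(57,325),(708,487))]
print("corners",BL,BR,FL,FR)
for d in(BL-BR,FL-FR,BL-FL,BR-FR):print(np.linalg.norm(d),np.degrees(np.arctan2(d[1],d[0])))
# flange base corners z~.003
for p in((88,92),(22,343),(795,245),(745,498)):print("flange",f(*p,.003))
a=cv2.imread("pics/top0.png").astype(int)
m=((a[...,0]>70)&(a[...,0]>2*a[...,1])&(a[...,0]>2*a[...,2])).astype(np.uint8);m[:,330:]=0
n,l,st,c=cv2.connectedComponentsWithStats(m)
for i in range(1,n):
    if st[i,4]>100:
        z=.102 if c[i,0]<245 else .090
        print("lid",st[i],c[i],onz("top",*c[i],z-.002))
g=lambda U,V,z:f(U,V,z,6,370,190)
print("grip top ctr",g(204,195,.1345),"tip",g(241,432,.0805), "tip-end",g(241,445,.0805),"arm base",g(190,260,.08))
for p in((185,145),(210,147),(222,240),(190,255)):print("gripcorner",g(*p,.1345))
```

```text
corners [0.5401 0.1142] [ 0.4575 -0.2206] [0.486  0.1261] [ 0.3939 -0.2067]
0.34482456775985854 76.13567612409763
0.34528052644159196 74.53003344970571
0.055397852462530345 -12.37231503842359
0.06507773956522488 -12.312119184508953
flange [0.6176 0.1167]
flange [0.4822 0.1519]
flange [ 0.5236 -0.2614]
flange [ 0.3901 -0.229 ]
lid [220 193  21  22 357] [230.0616 203.4762] [0.5559 0.0442 0.1   ]
lid [252 201  20  20 328] [261.4177 210.439 ] [ 0.538  -0.0335  0.088 ]
lid [291 210  20  21 334] [300.4072 219.7096] [ 0.5117 -0.1311  0.088 ]
grip top ctr [ 0.4923 -0.3796] tip [ 0.4002 -0.3999] tip-end [ 0.3948 -0.3995] arm base [ 0.4724 -0.3834]
gripcorner [ 0.5128 -0.3733]
gripcorner [ 0.5117 -0.3833]
gripcorner [ 0.4738 -0.3857]
gripcorner [ 0.4681 -0.3725]
```

Run:
```python
from h import *
o=r.observe();Q=R.from_rotvec(o["tcp_rot"]).as_matrix();print(Q)
print("beaker rim",onz("top",266,150,.148),"2nd",onz("top",238,106,.148),"orange",onz("top",437,249,.09))
print("display",onz("top",322,155,.02),onz("top",445,205,.02),onz("top",442,203,.04))
print("sugar",onz("top",150,243,.09))
for P in((.5034,-.0557,0),(.4923,-.3796,.1345)):print(proj("scene",P))
```

```text
[[-0.0003  0.9288  0.3707]
 [ 0.0011  0.3707 -0.9288]
 [-1.      0.0002 -0.0011]]
beaker rim [ 0.6784 -0.0507  0.148 ] 2nd [0.7942 0.0171 0.148 ] orange [ 0.4288 -0.4672  0.09  ]
display [ 0.6962 -0.1959  0.02  ] [ 0.5504 -0.5157  0.02  ] [ 0.5526 -0.5025  0.04  ]
sugar [0.4629 0.2464 0.09  ]
[294.107  252.5883]
[357.4125 169.8635]
```

```bash
cat >> h.py <<'E'
C=np.array([.5034,-.0557]);YAW=np.radians(-14.)
def rail(x,y): # rail own -> world
    c,s=np.cos(YAW),np.sin(YAW);return C+np.array([c*x-s*y,s*x+c*y])
def torail(p):
    d=np.asarray(p)[:2]-C;c,s=np.cos(YAW),np.sin(YAW);return np.array([c*d[0]+s*d[1],-s*d[0]+c*d[1]])
def pose():
    o=r.observe();Q=R.from_rotvec(o["tcp_rot"]).as_matrix();return o,np.arctan2(Q[1,2],Q[0,2])
def plan(P,yawdeg,claw,n=None,step=.040):
    """rows to go straight to TCP P with tool z at yaw"""
    o,y=pose();P=np.asarray(P,float);d=P-o["tool_pos"];dy=(np.radians(yawdeg)-y+np.pi)%(2*np.pi)-np.pi
    n=n or max(1,int(np.ceil(max(np.abs(d).max()/step,np.linalg.norm(d)/step,abs(dy)/.12))))
    rows=[]
    for i in range(n):
        a=y+dy*i/n;w=d/n;tz=np.array([np.cos(a),np.sin(a)]);ty=np.array([-tz[1],tz[0]])
        rows.append([round(-w[2],4),round(float(w[:2]@ty),4),round(float(w[:2]@tz),4),round(-dy/n,3),claw])
    print("dist",d,"dyaw",np.degrees(dy),"n",n)
    for i in range(0,n,8):print([[list(map(float,x)) for x in rows[i:i+8]]])
def st():
    o,y=pose();print("t",round(o["t"],2),"tcp",o["tool_pos"],"yaw",round(np.degrees(y),2),"rail",torail(o["tool_pos"]),"F",o["force"],"M",o["ft_torque"],"w",round(o["grip_width"],4))
E
python3 - <<'E'
from h import *
plan([*rail(.027,.1096),.18],-14,.0854)
E
```

```text
dist [ 0.3615  0.5314 -0.0728] dyaw 54.24184514916041 n 17
[[[0.0043, 0.0313, -0.0212, -0.056, 0.0854], [0.0043, 0.0325, -0.0194, -0.056, 0.0854], [0.0043, 0.0335, -0.0175, -0.056, 0.0854], [0.0043, 0.0344, -0.0156, -0.056, 0.0854], [0.0043, 0.0352, -0.0137, -0.056, 0.0854], [0.0043, 0.0359, -0.0117, -0.056, 0.0854], [0.0043, 0.0365, -0.0097, -0.056, 0.0854], [0.0043, 0.037, -0.0077, -0.056, 0.0854]]]
[[[0.0043, 0.0374, -0.0056, -0.056, 0.0854], [0.0043, 0.0376, -0.0035, -0.056, 0.0854], [0.0043, 0.0378, -0.0014, -0.056, 0.0854], [0.0043, 0.0378, 0.0007, -0.056, 0.0854], [0.0043, 0.0377, 0.0028, -0.056, 0.0854], [0.0043, 0.0375, 0.0049, -0.056, 0.0854], [0.0043, 0.0372, 0.007, -0.056, 0.0854], [0.0043, 0.0367, 0.009, -0.056, 0.0854]]]
[[[0.0043, 0.0361, 0.0111, -0.056, 0.0854]]]
```

Call:
move_arm([
  [[0.004,0.031,-0.021,-0.056,0.085],[0.004,0.032,-0.019,-0.056,0.085],[0.004,0.033,-0.017,-0.056,0.085],[0.004,0.034,-0.016,-0.056,0.085],[0.004,0.035,-0.014,-0.056,0.085],[0.004,0.036,-0.012,-0.056,0.085],[0.004,0.036,-0.01,-0.056,0.085],[0.004,0.037,-0.008,-0.056,0.085]],
], newtons=40)

```text
t: 0.82
tool_pos: [0.3623, -0.2332, 0.2174]
tcp_rot: [0.576, 1.494, -0.577]
force: [0.1, -0.9, 0.0]
grip_width: 0.0849
```

Call:
move_arm([
  [[0.004,0.037,-0.006,-0.056,0.085],[0.004,0.037,-0.003,-0.056,0.085],[0.004,0.038,-0.001,-0.056,0.085],[0.004,0.038,0.001,-0.056,0.085],[0.004,0.037,0.003,-0.056,0.085],[0.004,0.037,0.005,-0.056,0.085],[0.004,0.037,0.007,-0.056,0.085],[0.004,0.036,0.009,-0.056,0.085]],
])

```text
t: 1.48
tool_pos: [0.5318, 0.0327, 0.1828]
tcp_rot: [0.208, 1.563, -0.209]
force: [0.8, -0.8, -0.6]
grip_width: 0.0846
```

Run:
```python
from h import *
st();im=r.capture("wrist");cv2.imwrite("pics/w1.png",im);im=r.capture("top");cv2.imwrite("pics/t1.png",im)
o=r.observe();print(o["qpos"])
plan([*rail(.027,.1096),.18],-14,.0854)
```

```text
t 1.48 tcp [0.5318 0.0327 0.1828] yaw -15.21 rail [0.0061 0.0927] F [ 0.8101 -0.782  -0.6097] M [ 0.0085 -0.0623  0.0011] w 0.0846
[-0.078   0.4266  1.604   0.0004  1.1133  0.1835]
dist [ 0.0234  0.009  -0.0021] dyaw 0.993680733143666 n 1
[[[0.0021, 0.0147, 0.0203, -0.017, 0.0854]]]
```

View pics/w1.png

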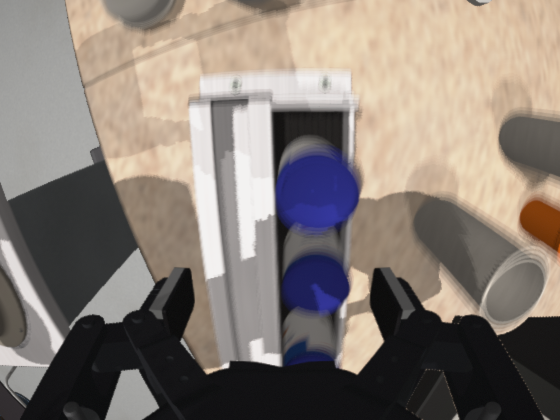

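Call:
move_arm([
  [[0.002,0.015,0.02,-0.018,0.085],[0,0,0,0,0.085],[0,0,0,0,0.085]],
])

```text
t: 1.83
tool_pos: [0.5553, 0.0464, 0.1782]
tcp_rot: [0.188, 1.569, -0.189]
force: [-0.1, -0.8, -0.4]
grip_width: 0.085
```

Run:
```python
from h import *
st();im=r.capture("wrist");cv2.imwrite("pics/w2.png",im)
a=im.astype(int)
m=((a[...,0]>60)&(a[...,0]>2*a[...,1])&(a[...,0]>2*a[...,2])).astype(np.uint8)
n,l,s_,c=cv2.connectedComponentsWithStats(m)
for i in range(1,n):
    if s_[i,4]>150:
        print(s_[i],c[i]);
        for z in(.098,.086):p=onz("wrist",*c[i],z);print(z,p,torail(p))
```

```text
t 1.83 tcp [0.5553 0.0464 0.1782] yaw -13.72 rail [0.0257 0.1116] F [-0.1079 -0.77   -0.3689] M [-0.027   0.0302 -0.0154] w 0.085
[ 247  186   83   80 5210] [288.0152 225.8772]
0.098 [0.5599 0.0477 0.098 ] [0.0298 0.114 ]
0.086 [0.5589 0.0431 0.086 ] [0.03   0.1093]
[ 256  287   66   52 2747] [288.4904 312.7437]
0.098 [ 0.5439 -0.0215  0.098 ] [0.0311 0.043 ]
0.086 [ 0.542  -0.0302  0.086 ] [0.0313 0.0341]
```

View pics/w2.png

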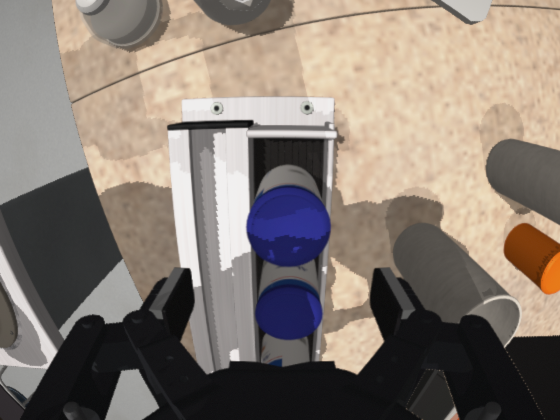

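Run:
```python
from h import *
for (u,v,z) in((169,127,.046),(252,123,.046),(181,101,.003),(334,98,.003),(190,127,.046),(229,125,.046),(338,128,.034),(217,108,.003),(307,107,.003)):
    p=onz("wrist",u,v,z);print(u,v,p,torail(p))
```

```text
169 127 [0.4827 0.1322 0.046 ] [-0.0655  0.1773]
252 123 [0.5485 0.1168 0.046 ] [0.0021 0.1783]
181 101 [0.4852 0.1535 0.003 ] [-0.0683  0.1986]
334 98 [0.6213 0.1206 0.003 ] [0.0717 0.1996]
190 127 [0.4998 0.127  0.046 ] [-0.0477  0.1765]
229 125 [0.5307 0.1199 0.046 ] [-0.016  0.177]
338 128 [0.6143 0.0963 0.034 ] [0.0709 0.1743]
217 108 [0.5165 0.1372 0.003 ] [-0.034   0.1904]
307 107 [0.5955 0.1178 0.003 ] [0.0474 0.1906]
```

```bash
sed -i 's/^C=np.*;YAW/C=np.array([.5063,-.0546]);YAW/' h.py
python3 - <<'E'
from h import *
st();plan([.558,.046,.074],-14,.0854)
print([torail(p) for p in((.558,.046),(.540,-.032),(.514,-.1295))])
E
```

```text
t 1.88 tcp [0.5555 0.0462 0.1782] yaw -13.75 rail [0.0233 0.1097] F [-0.9361 -0.0208  0.8022] M [-0.0563 -0.0265  0.0073] w 0.0848
dist [ 0.0025 -0.0002 -0.1042] dyaw -0.2500845888554874 n 3
[[[0.0347, 0.0001, 0.0008, 0.001, 0.0854], [0.0347, 0.0001, 0.0008, 0.001, 0.0854], [0.0347, 0.0001, 0.0008, 0.001, 0.0854]]]
[array([0.0258, 0.1101]), array([0.0272, 0.0301]), array([ 0.0256, -0.0708])]
```

Call:
move_arm([
  [[0.035,0,0.001,0.002,0.085],[0.035,0,0.001,0.002,0.085],[0.034,0,0.001,0.001,0.085],[0,0,0,0,0.085]],
])

```text
t: 2.22
tool_pos: [0.5582, 0.0421, 0.0749]
tcp_rot: [0.196, 1.56, -0.197]
force: [-1.7, -0.8, -1.2]
grip_width: 0.0851
```

Call:
move_arm([
  [[0,0,0,0,0.045],[0,0,0,0,0.045],[0,0,0,0,0.045],[0,0,0,0,0.045],[0,0,0,0,0.045],[0,0,0,0,0.045]],
], newtons=25)

```text
t: 2.72
tool_pos: [0.5595, 0.0397, 0.082]
tcp_rot: [0.199, 1.554, -0.199]
force: [0.4, -0.2, -1.7]
grip_width: 0.0551
```

Run:
```python
from h import *
st();im=r.capture("wrist");cv2.imwrite("pics/w3.png",im)
```

```text
t 2.72 tcp [0.5595 0.0397 0.082 ] yaw -14.54 rail [0.0288 0.1044] F [ 0.3948 -0.18   -1.7365] M [-0.033  -0.0307 -0.0289] w 0.0551
```

View pics/w3.png

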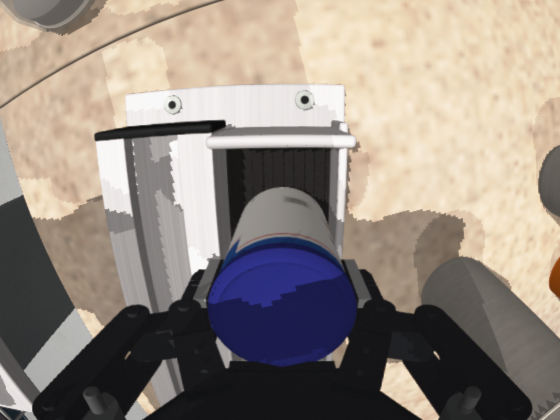

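Run:
```python
from h import *
o=r.observe();print(R.from_rotvec(o["tcp_rot"]).as_matrix(),o["qvel"],o["qpos"]);st()
```

```text
[[ 0.008   0.2509  0.968 ]
 [-0.0015  0.968  -0.2509]
 [-1.      0.0005  0.0082]] [ 0.0009  0.0082  0.0018  0.0015 -0.0068 -0.0011] [-0.0652  0.5913  1.6399 -0.0013  0.9022  0.1893]
t 2.77 tcp [0.5596 0.0397 0.0821] yaw -14.53 rail [0.0289 0.1044] F [ 0.0658  0.5163 -1.8505] M [-0.0194 -0.0321 -0.0363] w 0.0549
```

Call:
move_arm([
  [[0,0,0,0,0.045]],
])

```text
t: 2.85
tool_pos: [0.5597, 0.0398, 0.0826]
tcp_rot: [0.198, 1.553, -0.199]
force: [-0.1, -0.0, -2.2]
grip_width: 0.0549
```

Run:
```python
from h import *
st()
```

```text
t 2.85 tcp [0.5597 0.0398 0.0826] yaw -14.53 rail [0.029  0.1045] F [-0.0974 -0.0423 -2.2182] M [-0.0343 -0.0322  0.0369] w 0.0549
```

Call:
move_arm([
  [[0.003,0,0,0,0.045]],
])

```text
t: 2.93
tool_pos: [0.5603, 0.0399, 0.0803]
tcp_rot: [0.198, 1.551, -0.199]
force: [-0.4, 0.8, -2.4]
grip_width: 0.0547
```

Call:
move_arm([
  [[0.003,0,0,0,0.045]],
])

```text
t: 3.02
tool_pos: [0.5604, 0.0399, 0.0773]
tcp_rot: [0.198, 1.551, -0.199]
force: [-0.6, -0.3, 1.3]
grip_width: 0.055
```

Run:
```python
from h import *
st()
```

```text
t 3.02 tcp [0.5604 0.0399 0.0773] yaw -14.51 rail [0.0296 0.1048] F [-0.5816 -0.2954  1.2708] M [-0.032  -0.0448 -0.031 ] w 0.055
```

Call:
move_arm([
  [[0.001,0.008,0,0,0.045],[0.001,0.008,0,0,0.045]],
])

```text
t: 3.18
tool_pos: [0.566, 0.0534, 0.0779]
tcp_rot: [0.197, 1.546, -0.201]
force: [-6.3, -3.9, 14.2]
grip_width: 0.0547
```

Run:
```python
from h import *
st()
```

```text
t 3.18 tcp [0.566  0.0534 0.0779] yaw -14.56 rail [0.0318 0.1192] F [-6.3471 -3.9253 14.2494] M [-0.5534  1.3394  0.033 ] w 0.0547
```

Call:
move_arm([
  [[0,0.007,-0.002,0,0.045]],
])

```text
t: 3.27
tool_pos: [0.5665, 0.0603, 0.0787]
tcp_rot: [0.197, 1.545, -0.202]
force: [-0.1, -0.9, -1.1]
grip_width: 0.0543
```

Run:
```python
from h import *
st();print(R.from_rotvec(r.observe()["tcp_rot"]).as_matrix()[:,0])
```

```text
t 3.27 tcp [0.5665 0.0603 0.0787] yaw -14.57 rail [0.0306 0.126 ] F [-0.0739 -0.8808 -1.1096] M [-0.0809 -0.0127 -0.0046] w 0.0543
[ 0.0164 -0.0054 -0.9999]
```

Call:
move_arm([
  [[0.001,0.006,-0.001,0,0.045]],
])

```text
t: 3.35
tool_pos: [0.5675, 0.0664, 0.0785]
tcp_rot: [0.196, 1.543, -0.202]
force: [-2.5, -2.3, 8.8]
grip_width: 0.054
```

Call:
move_arm([
  [[0.0005,0.005,-0.001,0,0.045]],
])

```text
t: 3.43
tool_pos: [0.5683, 0.0716, 0.0785]
tcp_rot: [0.195, 1.542, -0.202]
force: [-0.6, -2.9, 3.2]
grip_width: 0.054
```

Run:
```python
from h import *
st();print(R.from_rotvec(r.observe()["tcp_rot"]).as_matrix()[:,0])
```

```text
t 3.43 tcp [0.5683 0.0716 0.0785] yaw -14.55 rail [0.0296 0.1374] F [-0.6167 -2.8831  3.2291] M [-0.6398  0.1603  0.0023] w 0.054
[ 0.019  -0.0068 -0.9998]
```

Call:
move_arm([
  [[0.0003,0.004,0,0,0.045]],
])

```text
t: 3.52
tool_pos: [0.5696, 0.0756, 0.0786]
tcp_rot: [0.195, 1.541, -0.202]
force: [-0.6, -2.2, 3.9]
grip_width: 0.0538
```

Call:
move_arm([
  [[0.0003,0.003,0,0,0.045]],
])

```text
t: 3.6
tool_pos: [0.5706, 0.0786, 0.0785]
tcp_rot: [0.194, 1.54, -0.202]
force: [-2.8, -6.8, 5.5]
grip_width: 0.0537
```

Run:
```python
from h import *
st();im=r.capture("wrist");cv2.imwrite("pics/w4.png",im)
```

```text
t 3.6 tcp [0.5706 0.0786 0.0785] yaw -14.49 rail [0.0302 0.1448] F [-2.8317 -6.7821  5.544 ] M [-1.1968  0.406  -0.0456] w 0.0537
```

View pics/w4.png

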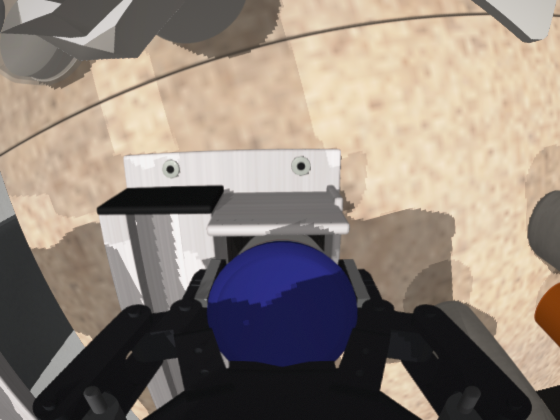

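Call:
move_arm([
  [[0,0,0,0,0.085],[0,0,0,0,0.085],[0,0,0,0,0.085],[-0.03,0,-0.002,0,0.085],[-0.035,-0.025,-0.002,0,0.085],[-0.035,-0.035,0,0,0.085],[0,-0.02,0,0,0.085],[0,0,0,0,0.085]],
])

```text
t: 4.32
tool_pos: [0.5435, 0.0067, 0.1735]
tcp_rot: [0.193, 1.55, -0.199]
force: [-0.1, 1.4, -0.4]
grip_width: 0.0849
```

```bash
cat >> h.py <<'E'
def lids(n,im):
    a=im.astype(int)
    m=((a[...,0]>60)&(a[...,0]>2*a[...,1])&(a[...,0]>2*a[...,2])).astype(np.uint8)
    if n=="top":m[:,335:]=0
    k,l,s_,c=cv2.connectedComponentsWithStats(m)
    for i in range(1,k):
        if s_[i,4]>100:
            print(n,s_[i],c[i],*[torail(onz(n,*c[i],z)) for z in(.1,.088)])
E
python3 - <<'E'
from h import *
st();im=r.capture("wrist");cv2.imwrite("pics/w5.png",im);lids("wrist",im)
im=r.capture("top");cv2.imwrite("pics/t5.png",im);lids("top",im)
print(R.from_rotvec(r.observe()["tcp_rot"]).as_matrix()[:,0])
E
```

```text
t 4.32 tcp [0.5435 0.0067 0.1735] yaw -14.32 rail [0.0213 0.0685] F [-0.1354  1.4243 -0.4183] M [-0.0322 -0.0007  0.0032] w 0.0849
wrist [ 253  100   92   93 6681] [298.4998 145.8427] [0.0335 0.126 ] [0.0343 0.1245]
wrist [ 254  238   73   65 3716] [289.9529 270.9101] [0.0286 0.0415] [0.0291 0.0348]
wrist [259 348  56  19 681] [286.185  357.0764] [ 0.0261 -0.0404] [ 0.0265 -0.0522]
top [214 200  15  13 106] [220.0849 206.5189] [0.0113 0.1305] [0.013  0.1325]
top [293 212  19  18 181] [303.4807 219.1657] [ 0.025  -0.0804] [ 0.0268 -0.0802]
[ 0.0122 -0.0042 -0.9999]
```

View pics/w5.png

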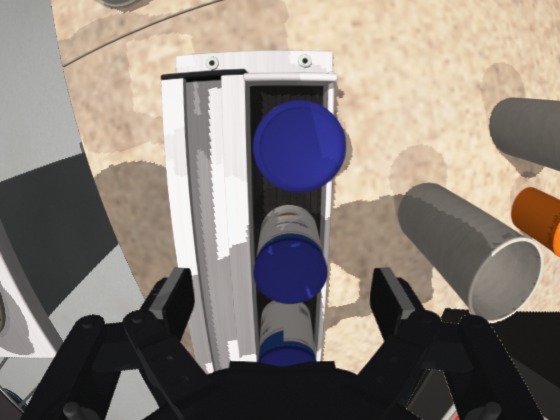

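Run:
```python
from h import *
plan([*rail(.031,.126),.13],-14,.0854,n=2)
```

```text
dist [ 0.0225  0.0513 -0.0431] dyaw 0.2873108556535391 n 2
[[[0.0215, 0.0276, 0.0046, -0.003, 0.0854], [0.0215, 0.0276, 0.0047, -0.003, 0.0854]]]
```

Call:
move_arm([
  [[0.021,0.028,0.005,-0.003,0.085],[0.021,0.028,0.005,-0.003,0.085],[0.03,0,0,0,0.085],[0.028,0,0,0,0.085],[0,0,0,0,0.085]],
])

```text
t: 4.83
tool_pos: [0.5708, 0.0674, 0.0676]
tcp_rot: [0.19, 1.549, -0.191]
force: [-1.2, -0.2, -1.0]
grip_width: 0.0851
```

Run:
```python
from h import *
st()
```

```text
t 4.83 tcp [0.5708 0.0674 0.0676] yaw -13.92 rail [0.0331 0.134 ] F [-1.1912 -0.1825 -0.9935] M [-0.0094  0.0811  0.0465] w 0.0851
```

Call:
move_arm([
  [[-0.004,-0.008,-0.001,0,0.085],[0,0,0,0,0.07],[0,0,0,0,0.06]],
], newtons=70)

```text
t: 5.08
tool_pos: [0.5667, 0.0616, 0.0709]
tcp_rot: [0.188, 1.554, -0.189]
force: [-1.0, 0.5, -0.1]
grip_width: 0.0633
```

Run:
```python
from h import *
st()
```

```text
t 5.08 tcp [0.5667 0.0616 0.0709] yaw -13.77 rail [0.0305 0.1273] F [-0.9968  0.5101 -0.1072] M [-0.0063 -0.0115 -0.0018] w 0.0633
```

Call:
move_arm([
  [[0,0,0,0,0.06]],
])

```text
t: 5.17
tool_pos: [0.5672, 0.0613, 0.0723]
tcp_rot: [0.189, 1.552, -0.189]
force: [0.1, -0.1, -0.3]
grip_width: 0.0601
```

Run:
```python
from h import *
st()
```

```text
t 5.17 tcp [0.5672 0.0613 0.0723] yaw -13.8 rail [0.0311 0.1272] F [ 0.1147 -0.1035 -0.2523] M [ 0.017  -0.0327 -0.0207] w 0.0601
```

Call:
move_arm([
  [[0.0005,0,0,0,0.05],[0.001,0,0,0,0.05]],
])

```text
t: 5.33
tool_pos: [0.5678, 0.0611, 0.0734]
tcp_rot: [0.19, 1.549, -0.189]
force: [-2.1, 0.9, -1.0]
grip_width: 0.0529
```

Run:
```python
from h import *
st()
```

```text
t 5.33 tcp [0.5678 0.0611 0.0734] yaw -13.86 rail [0.0317 0.1272] F [-2.0619  0.8976 -1.0148] M [0.2356 0.4488 0.0055] w 0.0529
```

Call:
move_arm([
  [[0.001,0.005,0,0,0.05]],
])

```text
t: 5.42
tool_pos: [0.5688, 0.065, 0.0734]
tcp_rot: [0.19, 1.549, -0.19]
force: [-3.5, -4.1, 5.1]
grip_width: 0.0535
```

Call:
move_arm([
  [[0.0005,0.005,-0.0005,0,0.05]],
])

```text
t: 5.5
tool_pos: [0.5698, 0.0698, 0.0734]
tcp_rot: [0.191, 1.548, -0.191]
force: [0.2, 0.3, -2.3]
grip_width: 0.0528
```

Run:
```python
from h import *
st()
```

```text
t 5.5 tcp [0.5698 0.0698 0.0734] yaw -13.95 rail [0.0315 0.1361] F [ 0.2406  0.251  -2.2788] M [-0.0547  0.0798  0.0403] w 0.0528
```

Call:
move_arm([
  [[0.001,0.004,-0.0005,0,0.05]],
])

```text
t: 5.58
tool_pos: [0.5708, 0.0736, 0.0734]
tcp_rot: [0.19, 1.547, -0.192]
force: [-4.0, -6.4, 11.7]
grip_width: 0.0534
```

Run:
```python
from h import *
st();im=r.capture("wrist");cv2.imwrite("pics/w6.png",im)
```

```text
t 5.58 tcp [0.5708 0.0736 0.0734] yaw -13.94 rail [0.0316 0.14  ] F [-3.9517 -6.3921 11.7398] M [-1.1754  0.8996  0.0532] w 0.0534
```

View pics/w6.png

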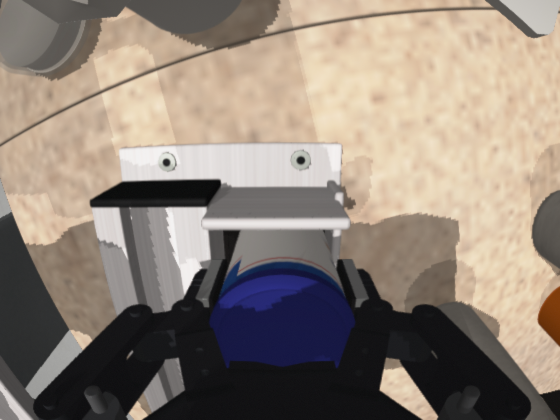

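Call:
move_arm([
  [[0,0.004,-0.0005,0,0.05]],
])

```text
t: 5.72
tool_pos: [0.5714, 0.077, 0.0737]
tcp_rot: [0.187, 1.546, -0.193]
force: [-7.0, -31.5, 2.9]
grip_width: 0.0533
```

Call:
move_arm([
  [[0.0005,0.004,-0.0005,0,0.05]],
])

```text
t: 5.8
tool_pos: [0.5715, 0.0772, 0.0737]
tcp_rot: [0.179, 1.547, -0.197]
force: [-9.0, -34.8, 12.8]
grip_width: 0.0529
```

Run:
```python
from h import *
st();im=r.capture("wrist");cv2.imwrite("pics/w7.png",im)
```

```text
t 5.8 tcp [0.5715 0.0772 0.0737] yaw -13.75 rail [0.0314 0.1436] F [ -8.98   -34.7725  12.7836] M [-5.3987  1.4641 -0.2181] w 0.0529
```

View pics/w7.png

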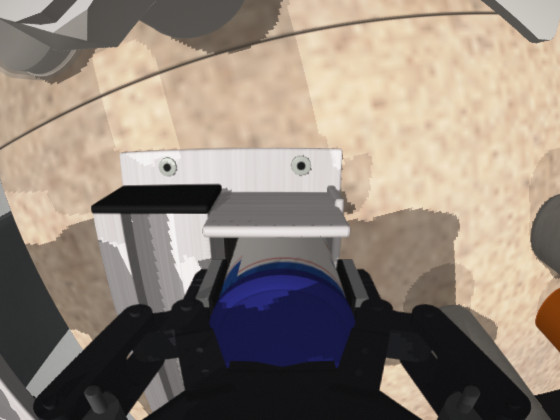

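Call:
move_arm([
  [[0,-0.002,0,0,0.085],[0,-0.001,0,0,0.085],[0,0,0,0,0.085],[-0.02,0,-0.002,0,0.085],[-0.035,-0.01,0,0,0.085],[-0.01,-0.03,0,0,0.085],[0,-0.03,0,0,0.085],[0,-0.01,0,0,0.085]],
])

```text
t: 6.52
tool_pos: [0.5513, 0.0019, 0.1415]
tcp_rot: [0.176, 1.542, -0.19]
force: [0.2, -0.1, -0.7]
grip_width: 0.0847
```

Call:
move_arm([
  [[0,-0.01,0,0,0.085],[0,0,0,0,0.085],[0,0,0,0,0.085]],
])

```text
t: 6.77
tool_pos: [0.5494, -0.0085, 0.1418]
tcp_rot: [0.179, 1.541, -0.191]
force: [-0.8, 0.1, 0.5]
grip_width: 0.0853
```

Run:
```python
from h import *
st();im=r.capture("wrist");cv2.imwrite("pics/w8.png",im);lids("wrist",im)
print(R.from_rotvec(r.observe()["tcp_rot"]).as_matrix()[:,0])
```

```text
t 6.77 tcp [ 0.5494 -0.0085  0.1418] yaw -13.55 rail [0.0306 0.0552] F [-0.8485  0.0786  0.5431] M [ 0.0052  0.0067 -0.0063] w 0.0853
wrist [ 227   44  112  110 9721] [282.1838  98.5618] [0.0312 0.1393] [0.0315 0.1394]
wrist [ 234  238   84   76 5099] [275.2887 275.9084] [0.0281 0.0418] [0.0282 0.0348]
[ 0.0209 -0.0101 -0.9997]
```

View pics/w8.png

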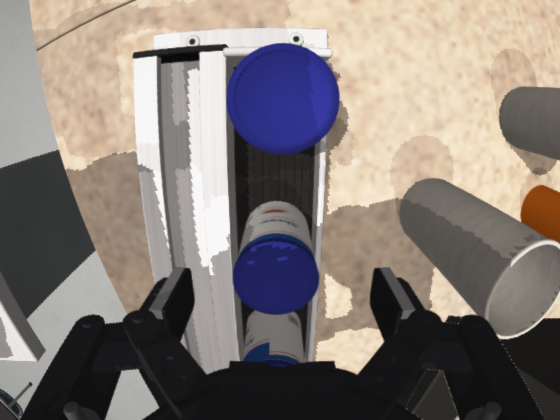

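Call:
move_arm([
  [[0.02,-0.019,-0.003,0,0.085],[0.03,0,-0.001,0,0.085],[0.019,0,0,0,0.085],[0,0,0,0,0.07],[0,0,0,0,0.06]],
])

```text
t: 7.23
tool_pos: [0.5445, -0.0221, 0.0701]
tcp_rot: [0.176, 1.539, -0.185]
force: [-0.1, 0.6, 0.5]
grip_width: 0.0634
```

Run:
```python
from h import *
st()
```

```text
t 7.23 tcp [ 0.5445 -0.0221  0.0701] yaw -13.24 rail [0.0292 0.0407] F [-0.096   0.5686  0.5169] M [-0.005   0.0584  0.0076] w 0.0634
```

Call:
move_arm([
  [[0.001,-0.005,0,0,0.058],[0.001,0,0,0,0.048],[0.001,0,0,0,0.048]],
])

```text
t: 7.48
tool_pos: [0.5444, -0.0259, 0.0695]
tcp_rot: [0.174, 1.538, -0.183]
force: [-0.3, 0.0, -1.2]
grip_width: 0.0524
```

Run:
```python
from h import *
st()
```

```text
t 7.48 tcp [ 0.5444 -0.0259  0.0695] yaw -13.08 rail [0.03   0.0371] F [-0.2596  0.0349 -1.2013] M [0.0416 0.1064 0.0521] w 0.0524
```

Call:
move_arm([
  [[0.0007,0.006,0,0,0.048],[0.0007,0.008,0,0,0.048]],
])

```text
t: 7.65
tool_pos: [0.5484, -0.0127, 0.0695]
tcp_rot: [0.175, 1.535, -0.185]
force: [-0.5, -0.6, -1.9]
grip_width: 0.0525
```

Run:
```python
from h import *
st()
```

```text
t 7.65 tcp [ 0.5484 -0.0127  0.0695] yaw -13.17 rail [0.0307 0.0509] F [-0.5358 -0.5915 -1.8611] M [ 0.037  -0.0015  0.0648] w 0.0525
```

Call:
move_arm([
  [[0.0014,0.008,-0.0005,0,0.048],[0.0008,0.008,-0.0005,0,0.048]],
])

```text
t: 7.82
tool_pos: [0.5533, 0.0033, 0.0701]
tcp_rot: [0.173, 1.53, -0.186]
force: [0.5, 0.4, -0.4]
grip_width: 0.0523
```

Run:
```python
from h import *
st()
```

```text
t 7.82 tcp [0.5533 0.0033 0.0701] yaw -13.14 rail [0.0316 0.0675] F [ 0.5241  0.3813 -0.3555] M [-0.0437  0.0666  0.0225] w 0.0523
```

Call:
move_arm([
  [[0.001,0.007,-0.001,0,0.048],[0.001,0.005,-0.001,0,0.048]],
])

```text
t: 7.98
tool_pos: [0.5561, 0.0168, 0.07]
tcp_rot: [0.17, 1.525, -0.185]
force: [-0.9, -3.2, 8.6]
grip_width: 0.0525
```

Call:
move_arm([
  [[0.0008,0.004,-0.001,0,0.048]],
])

```text
t: 8.07
tool_pos: [0.557, 0.0215, 0.0701]
tcp_rot: [0.169, 1.522, -0.185]
force: [-0.1, -2.8, 4.8]
grip_width: 0.0527
```

Run:
```python
from h import *
st();im=r.capture("wrist");cv2.imwrite("pics/w9.png",im)
```

```text
t 8.07 tcp [0.557  0.0215 0.0701] yaw -13.0 rail [0.0308 0.0861] F [-0.0534 -2.8094  4.8104] M [-0.5821  0.1374 -0.013 ] w 0.0527
```

View pics/w9.png

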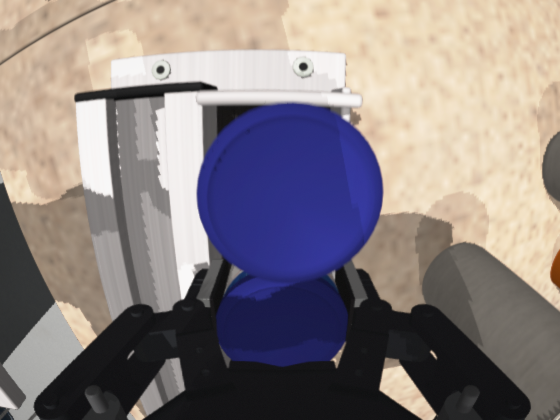

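Call:
move_arm([
  [[0,0.004,-0.001,0,0.048]],
])

```text
t: 8.2
tool_pos: [0.5574, 0.0268, 0.0702]
tcp_rot: [0.169, 1.521, -0.184]
force: [-1.1, -0.9, -2.4]
grip_width: 0.0524
```

Call:
move_arm([
  [[0.0004,0.003,-0.001,0,0.048]],
])

```text
t: 8.28
tool_pos: [0.5567, 0.0282, 0.0701]
tcp_rot: [0.164, 1.522, -0.186]
force: [-8.0, -29.6, 10.1]
grip_width: 0.0523
```

Run:
```python
from h import *
st();print(R.from_rotvec(r.observe()["tcp_rot"]).as_matrix()[:,0])
```

```text
t 8.28 tcp [0.5567 0.0282 0.0701] yaw -12.84 rail [0.0288 0.0925] F [ -8.0272 -29.5729  10.081 ] M [-4.3255  0.9994 -0.2198] w 0.0523
[ 0.0398 -0.0188 -0.999 ]
```

Call:
move_arm([
  [[0,-0.002,0,0,0.085],[0,-0.001,0,0,0.085],[0,0,0,0,0.085],[-0.02,-0.002,-0.001,0,0.085],[-0.035,-0.01,0,0,0.085],[-0.01,-0.038,0,0,0.085],[0,-0.038,0,0,0.085],[0,-0.038,0,0,0.085]],
])

```text
t: 8.95
tool_pos: [0.5238, -0.0893, 0.136]
tcp_rot: [0.158, 1.527, -0.175]
force: [0.7, -1.0, -0.4]
grip_width: 0.085
```

Call:
move_arm([
  [[0,-0.015,0,-0.02,0.085],[0,0,0,0,0.085],[0,0,0,0,0.085]],
])

```text
t: 9.2
tool_pos: [0.5197, -0.1095, 0.1367]
tcp_rot: [0.147, 1.526, -0.165]
force: [0.7, 1.1, 0.9]
grip_width: 0.085
```

Run:
```python
from h import *
st();im=r.capture("wrist");cv2.imwrite("pics/w10.png",im);lids("wrist",im)
print(R.from_rotvec(r.observe()["tcp_rot"]).as_matrix()[:,0])
```

```text
t 9.2 tcp [ 0.5197 -0.1095  0.1367] yaw -11.44 rail [ 0.0263 -0.05  ] F [0.6815 1.0564 0.9456] M [0.0352 0.0283 0.0109] w 0.085
wrist [ 242    0  104   60 5078] [293.6814  25.2172] [0.0281 0.0705] [0.0288 0.0735]
wrist [ 233  235   87   80 5497] [276.1839 274.7042] [ 0.0253 -0.0595] [ 0.0259 -0.0665]
[ 0.0371 -0.0147 -0.9992]
```

View pics/w10.png

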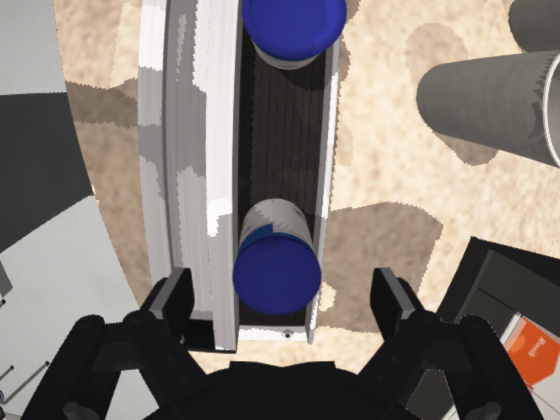

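Call:
move_arm([
  [[0.02,-0.018,-0.002,0.025,0.085],[0.03,0,-0.001,0.02,0.085],[0.017,0,0,0,0.085],[0,0,0,0,0.07],[0,0,0,0,0.062]],
])

```text
t: 9.67
tool_pos: [0.5185, -0.1212, 0.068]
tcp_rot: [0.182, 1.521, -0.195]
force: [-0.1, 0.2, 0.6]
grip_width: 0.0632
```

Run:
```python
from h import *
st()
```

```text
t 9.67 tcp [ 0.5185 -0.1212  0.068 ] yaw -13.82 rail [ 0.028  -0.0617] F [-0.0815  0.1773  0.5556] M [ 0.0347  0.0305 -0.0131] w 0.0632
```

Call:
move_arm([
  [[0.0005,-0.004,-0.001,0,0.058],[0.001,0,0,0,0.048],[0.001,0,0,0,0.048]],
])

```text
t: 9.92
tool_pos: [0.5174, -0.1233, 0.0682]
tcp_rot: [0.178, 1.52, -0.192]
force: [0.6, 0.4, -2.2]
grip_width: 0.0522
```

Run:
```python
from h import *
st()
```

```text
t 9.92 tcp [ 0.5174 -0.1233  0.0682] yaw -13.58 rail [ 0.0274 -0.064 ] F [ 0.6481  0.3897 -2.22  ] M [0.0462 0.0468 0.0139] w 0.0522
```

Call:
move_arm([
  [[0.0015,0.005,0,0,0.048],[0.001,0.008,0,0,0.048]],
])

```text
t: 10.08
tool_pos: [0.5221, -0.1119, 0.0681]
tcp_rot: [0.176, 1.515, -0.194]
force: [0.7, -1.0, 0.2]
grip_width: 0.0523
```

Run:
```python
from h import *
st()
```

```text
t 10.08 tcp [ 0.5221 -0.1119  0.0681] yaw -13.61 rail [ 0.0292 -0.0518] F [ 0.6923 -0.9668  0.2332] M [-0.2664  0.1313 -0.0242] w 0.0523
```

Call:
move_arm([
  [[0.0008,0.009,-0.0005,0,0.048],[0.0008,0.009,-0.0005,0,0.048],[0.0008,0.009,-0.0005,0,0.048]],
])

```text
t: 10.33
tool_pos: [0.5297, -0.0845, 0.0682]
tcp_rot: [0.174, 1.508, -0.196]
force: [-0.5, -3.8, 7.0]
grip_width: 0.052
```

Run:
```python
from h import *
st()
```

```text
t 10.33 tcp [ 0.5297 -0.0845  0.0682] yaw -13.61 rail [ 0.03   -0.0233] F [-0.4944 -3.8095  6.957 ] M [-0.7758  0.2562  0.0165] w 0.052
```

Call:
move_arm([
  [[0.0003,0.009,-0.001,0,0.048],[0.0004,0.009,-0.001,0,0.048],[0.0004,0.009,-0.001,0,0.048]],
])

```text
t: 10.58
tool_pos: [0.5351, -0.0548, 0.0682]
tcp_rot: [0.172, 1.504, -0.196]
force: [-1.0, -3.3, 6.6]
grip_width: 0.0517
```

Run:
```python
from h import *
st();print(R.from_rotvec(r.observe()["tcp_rot"]).as_matrix()[:,0])
```

```text
t 10.58 tcp [ 0.5351 -0.0548  0.0682] yaw -13.51 rail [0.028  0.0068] F [-0.9819 -3.2998  6.6141] M [-0.7504  0.228   0.0123] w 0.0517
[ 0.0565 -0.0224 -0.9982]
```

Call:
move_arm([
  [[0.0002,0.009,0,0,0.048],[0.0002,0.008,0,0,0.048]],
])

```text
t: 10.75
tool_pos: [0.5397, -0.036, 0.0683]
tcp_rot: [0.17, 1.503, -0.195]
force: [-0.0, -3.1, 5.0]
grip_width: 0.0522
```

Call:
move_arm([
  [[0.0002,0.005,0,0,0.048]],
])

```text
t: 10.83
tool_pos: [0.5411, -0.0299, 0.0683]
tcp_rot: [0.169, 1.503, -0.195]
force: [-1.3, -3.7, 5.7]
grip_width: 0.0524
```

Call:
move_arm([
  [[0.0002,0.004,0,0,0.048]],
])

```text
t: 10.92
tool_pos: [0.5424, -0.0251, 0.0683]
tcp_rot: [0.168, 1.502, -0.194]
force: [-0.5, -4.9, 4.7]
grip_width: 0.0525
```

Run:
```python
from h import *
st();im=r.capture("wrist");cv2.imwrite("pics/w11.png",im)
```

```text
t 10.92 tcp [ 0.5424 -0.0251  0.0683] yaw -13.31 rail [0.0279 0.0374] F [-0.4766 -4.8955  4.746 ] M [-0.8033  0.3488 -0.0201] w 0.0525
```

View pics/w11.png

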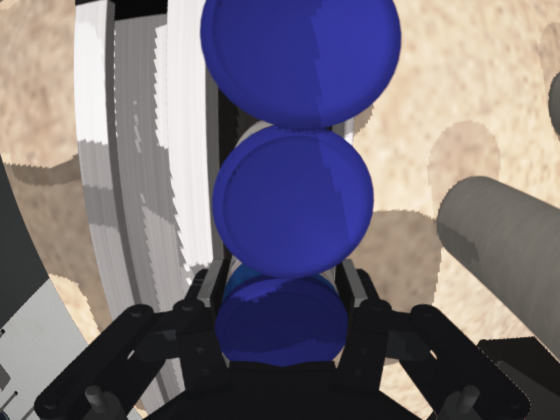

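Call:
move_arm([
  [[0.0002,0.004,0,0,0.048]],
])

```text
t: 11.05
tool_pos: [0.5432, -0.0229, 0.0685]
tcp_rot: [0.162, 1.503, -0.196]
force: [-11.4, -42.0, 13.8]
grip_width: 0.0521
```

Call:
move_arm([
  [[0.0002,0.003,0,0,0.048]],
])

```text
t: 11.13
tool_pos: [0.5433, -0.023, 0.0686]
tcp_rot: [0.156, 1.504, -0.199]
force: [-7.3, -26.7, 7.7]
grip_width: 0.0525
```

Run:
```python
from h import *
st();print(R.from_rotvec(r.observe()["tcp_rot"]).as_matrix()[:,0])
```

```text
t 11.13 tcp [ 0.5433 -0.023   0.0686] yaw -13.04 rail [0.0282 0.0396] F [ -7.336  -26.723    7.7203] M [-3.7144  1.1085 -0.3104] w 0.0525
[ 0.0557 -0.0341 -0.9979]
```

Call:
move_arm([
  [[0,-0.002,0,0,0.085],[0,0,0,0,0.085],[0,0,0,0,0.085],[-0.03,-0.002,0,0,0.085],[-0.04,-0.005,0,0,0.085],[-0.01,0,0,0,0.085],[0,0,0,0,0.085]],
])

```text
t: 11.72
tool_pos: [0.534, -0.0244, 0.1466]
tcp_rot: [0.16, 1.516, -0.196]
force: [-1.0, 0.5, 1.1]
grip_width: 0.0851
```

Run:
```python
from h import *
st();im=r.capture("wrist");cv2.imwrite("pics/w12.png",im);lids("wrist",im)
print(R.from_rotvec(r.observe()["tcp_rot"]).as_matrix()[:,0])
p=onz("top",155,208,.08);print("mug",p,torail(p));print("sugar",torail((.4629,.2464)))
plan([*rail(-.036,.215),.14],-14,.0)
```

```text
t 11.72 tcp [ 0.534  -0.0244  0.1466] yaw -13.07 rail [0.0195 0.036 ] F [-1.0369  0.5339  1.1493] M [ 0.041   0.0101 -0.0077] w 0.0851
wrist [  247     8   110   277 21681] [297.3381 139.1008] [0.029  0.0989] [0.0302 0.0974]
[ 0.044  -0.028  -0.9986]
mug [0.5531 0.2379 0.08  ] [-0.0253  0.2951]
sugar [-0.1149  0.2816]
dist [-0.0107  0.1871 -0.006 ] dyaw -0.9402653096551877 n 5
[[[0.0012, 0.036, -0.0105, 0.003, 0.0], [0.0012, 0.0359, -0.0107, 0.003, 0.0], [0.0012, 0.0359, -0.0108, 0.003, 0.0], [0.0012, 0.0359, -0.0109, 0.003, 0.0], [0.0012, 0.0358, -0.011, 0.003, 0.0]]]
```

View pics/w12.png

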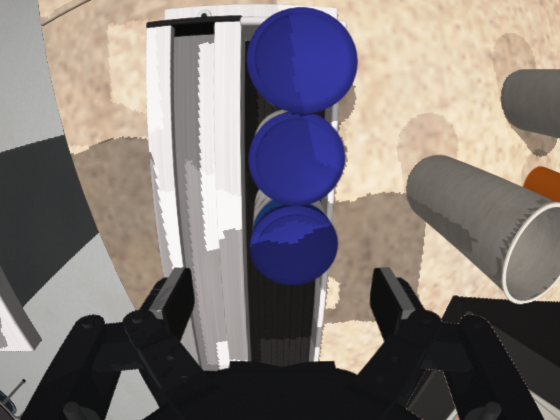

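Run:
```python
from h import *
plan([*rail(.062,-.09),.10],-14,.06)
for U,V in((345,140),(325,300),(315,345)):print(torail(onz("wrist",U,V,.034)))
```

```text
dist [ 0.0106 -0.1325 -0.046 ] dyaw -0.9402653096551877 n 4
[[[0.0115, -0.0317, 0.0101, 0.004, 0.06], [0.0115, -0.0316, 0.0102, 0.004, 0.06], [0.0115, -0.0316, 0.0103, 0.004, 0.06], [0.0115, -0.0315, 0.0105, 0.004, 0.06]]]
[0.0706 0.0912]
[ 0.0647 -0.0464]
[ 0.0597 -0.1005]
```

Call:
move_arm([
  [[0,-0.035,0.01,0.004,0.06],[0.006,-0.033,0.01,0.004,0.06],[0.02,-0.032,0.01,0.004,0.06],[0.02,-0.026,0.01,0.004,0.06],[0,0,0,0,0.06],[0,0,0,0,0.06]],
])

```text
t: 12.27
tool_pos: [0.5451, -0.1566, 0.0953]
tcp_rot: [0.173, 1.521, -0.2]
force: [0.5, 1.1, 0.1]
grip_width: 0.0599
```

Run:
```python
from h import *
st();im=r.capture("wrist");cv2.imwrite("pics/w13.png",im)
print(R.from_rotvec(r.observe()["tcp_rot"]).as_matrix()[:,0])
```

```text
t 12.27 tcp [ 0.5451 -0.1566  0.0953] yaw -13.67 rail [ 0.0623 -0.0896] F [0.476  1.1197 0.0517] M [ 0.0432 -0.0194 -0.0219] w 0.0599
[ 0.0381 -0.0218 -0.999 ]
```

View pics/w13.png

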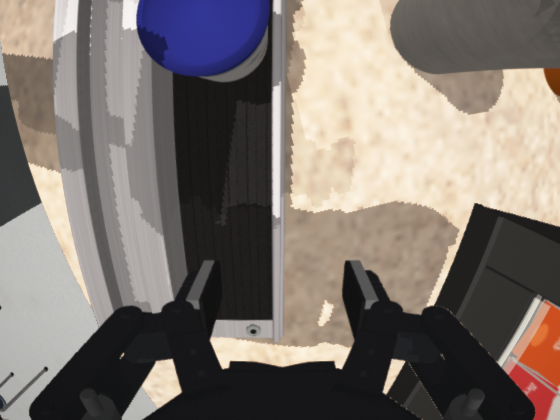

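Call:
move_arm([
  [[0.03,0.001,-0.001,0,0.06],[0.026,0.001,-0.001,0,0.06],[0,0,0,0,0.04],[0,0,0,0,0.02],[0,0,0,0,0.0],[0,0,0,0,0.0],[0,0,0,0,0.0],[0,0,0,0,0.0]],
], newtons=60)

```text
t: 12.98
tool_pos: [0.5459, -0.1487, 0.0402]
tcp_rot: [0.168, 1.523, -0.194]
force: [5.9, -3.7, -17.6]
grip_width: 0.0032
```

Run:
```python
from h import *
st();im=r.capture("wrist");cv2.imwrite("pics/w14.png",im)
print(R.from_rotvec(r.observe()["tcp_rot"]).as_matrix()[:,0])
```

```text
t 12.98 tcp [ 0.5459 -0.1487  0.0402] yaw -13.28 rail [ 0.0612 -0.0818] F [  5.9143  -3.655  -17.6402] M [-0.4552 -0.4136 -0.2473] w 0.0032
[ 0.0381 -0.0207 -0.9991]
```

View pics/w14.png

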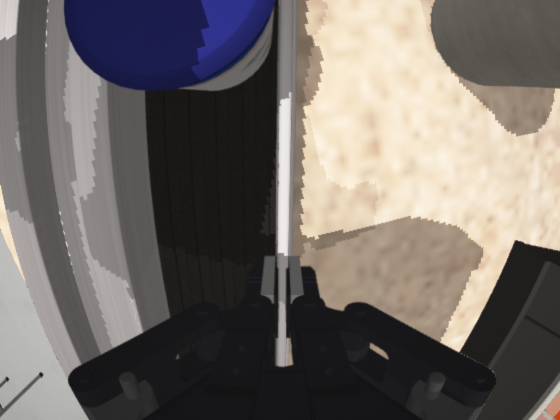

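Call:
move_arm([
  [[0,-0.004,0.003,0,0.0],[0,-0.004,0.003,0,0.0]],
])

```text
t: 13.2
tool_pos: [0.5461, -0.1491, 0.0401]
tcp_rot: [0.182, 1.535, -0.186]
force: [-2.0, 20.6, 2.5]
grip_width: 0.0036
```

Run:
```python
from h import *
st()
print(R.from_rotvec(r.observe()["tcp_rot"]).as_matrix()[:,0])
```

```text
t 13.2 tcp [ 0.5461 -0.1491  0.0401] yaw -13.48 rail [ 0.0615 -0.082 ] F [-1.9749 20.6288  2.4747] M [ 3.0326  0.6613 -0.0988] w 0.0036
[ 0.0278 -0.0053 -0.9996]
```

Call:
move_arm([
  [[-0.001,-0.001,0.005,0,0.0],[-0.001,-0.001,0.005,0,0.0]],
])

```text
t: 13.37
tool_pos: [0.5465, -0.1488, 0.0402]
tcp_rot: [0.187, 1.558, -0.18]
force: [-13.3, 2.3, -2.2]
grip_width: 0.0034
```

Run:
```python
from h import *
st()
print(R.from_rotvec(r.observe()["tcp_rot"]).as_matrix()[:,0])
```

```text
t 13.37 tcp [ 0.5465 -0.1488  0.0402] yaw -13.38 rail [ 0.0618 -0.0817] F [-13.2798   2.3358  -2.1797] M [ 0.1878  2.1964 -0.3062] w 0.0034
[ 0.0058  0.0037 -1.    ]
```

```bash
sed -i 's/YAW=np.radians(-14.)/YAW=np.radians(-13.6)/' h.py
python3 - <<'E'
import h,numpy as np
c,s=np.cos(h.YAW),np.sin(h.YAW)
C=np.array([.5463,-.1489])-np.array([c*.0625+s*.082,s*.0625-c*.082]);print(C)
t=open('h.py').read().replace("C=np.array([.5063,-.0546])","C=np.array([%.4f,%.4f])"%tuple(C));open('h.py','w').write(t)
E
grep ^C= h.py
```

```text
[ 0.5048 -0.0545]
C=np.array([0.5048,-0.0545]);YAW=np.radians(-13.6)
```

Call:
move_arm([
  [[0,0,0,0,0.06],[0,0,0,0,0.06],[0,0,0,0,0.085],[-0.035,0,0,0,0.085],[-0.04,0,0,0,0.085],[-0.04,-0.01,0,0,0.085],[-0.04,-0.03,0,0,0.085],[0,0,0,0,0.085]],
])

```text
t: 14.03
tool_pos: [0.5398, -0.1845, 0.1981]
tcp_rot: [0.182, 1.551, -0.179]
force: [1.4, -0.4, 0.7]
grip_width: 0.0849
```

Run:
```python
from h import *
st();print(R.from_rotvec(r.observe()["tcp_rot"]).as_matrix()[:,0])
plan([.493,-.378,.24],-78,.085)
im=r.capture("top");cv2.imwrite("pics/t14.png",im);lids("top",im)
im=r.capture("wrist");cv2.imwrite("pics/w15.png",im)
```

```text
t 14.03 tcp [ 0.5398 -0.1845  0.1981] yaw -13.18 rail [ 0.0646 -0.1181] F [ 1.3521 -0.3516  0.6883] M [ 0.0213 -0.0248 -0.005 ] w 0.0849
[ 0.0127  0.0007 -0.9999]
dist [-0.0468 -0.1935  0.0419] dyaw -64.81624854359487 n 10
[[[-0.0042, -0.0199, -0.0001, 0.113, 0.085], [-0.0042, -0.0198, 0.0021, 0.113, 0.085], [-0.0042, -0.0194, 0.0043, 0.113, 0.085], [-0.0042, -0.0188, 0.0065, 0.113, 0.085], [-0.0042, -0.018, 0.0086, 0.113, 0.085], [-0.0042, -0.0169, 0.0106, 0.113, 0.085], [-0.0042, -0.0156, 0.0124, 0.113, 0.085], [-0.0042, -0.0141, 0.0141, 0.113, 0.085]]]
[[[-0.0042, -0.0124, 0.0156, 0.113, 0.085], [-0.0042, -0.0106, 0.0169, 0.113, 0.085]]]
top [ 209  189   63   32 1063] [239.8692 204.7121] [0.0285 0.0832] [0.0303 0.0848]
```

View pics/w15.png

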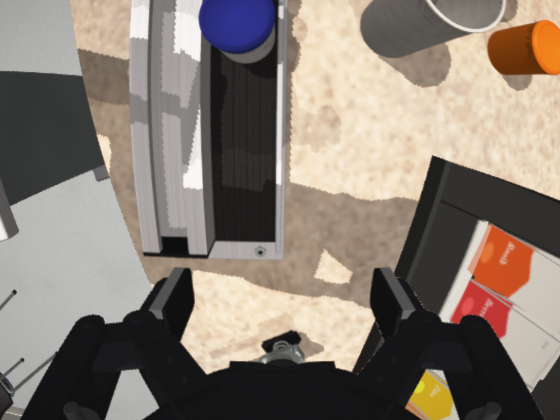

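Call:
move_arm([
  [[-0.004,-0.02,0,0.113,0.085],[-0.004,-0.02,0.002,0.113,0.085],[-0.004,-0.019,0.004,0.113,0.085],[-0.004,-0.019,0.006,0.113,0.085],[-0.004,-0.018,0.009,0.113,0.085],[-0.004,-0.017,0.011,0.113,0.085],[-0.004,-0.016,0.012,0.113,0.085],[-0.004,-0.014,0.014,0.113,0.085]],
])

```text
t: 14.8
tool_pos: [0.4957, -0.3309, 0.2116]
tcp_rot: [0.917, 1.393, -0.896]
force: [0.4, 0.0, -0.6]
grip_width: 0.0854
```

Call:
move_arm([
  [[-0.004,-0.012,0.016,0.113,0.085],[0,0,0,0,0.085],[0,0,0,0,0.085]],
])

```text
t: 15.05
tool_pos: [0.4894, -0.3526, 0.2103]
tcp_rot: [1.014, 1.354, -0.993]
force: [0.0, -0.4, -0.7]
grip_width: 0.0851
```

Run:
```python
from h import *
st();print(R.from_rotvec(r.observe()["tcp_rot"]).as_matrix()[:,0])
im=r.capture("wrist");cv2.imwrite("pics/w16.png",im)
```

```text
t 15.05 tcp [ 0.4894 -0.3526  0.2103] yaw -73.92 rail [ 0.0552 -0.2933] F [ 0.0321 -0.4472 -0.6894] M [ 0.0638 -0.011   0.0498] w 0.0851
[-0.0122  0.0244 -0.9996]
```

View pics/w16.png

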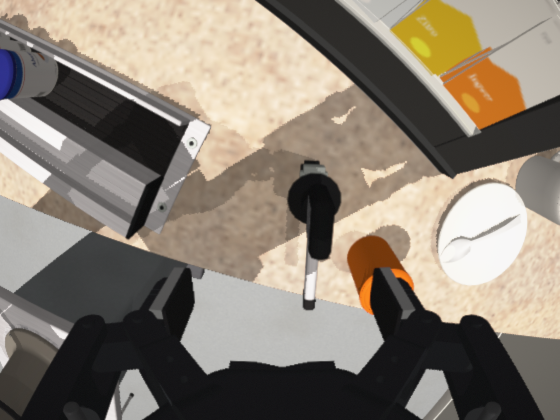

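Run:
```python
from h import *
a=cv2.imread("pics/w16.png");a=cv2.convertScaleAbs(a,alpha=2.2,beta=20);crop(a,270,150,360,320,4.5,"w16c.png")
```

```text
(no output)
```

View pics/w16c.png

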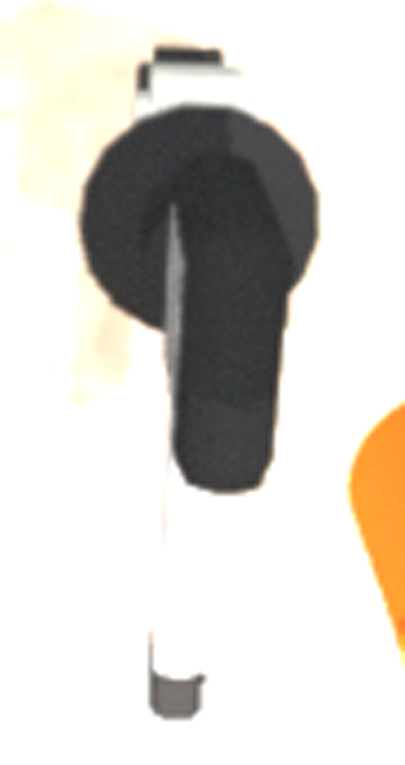

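Run:
```python
from h import *
g=lambda U,V,z:onz("wrist",270+U/4.5,150+V/4.5,z)[:2]
print("far/near top end",g(222,490,.1345),g(236,215,.1345),"ctr",g(229,350,.1345))
print("collar",g(200,218,.0585),"tip",g(177,690,.0755), g(177,712,.0695),g(177,672,.0805))
print("collar edges",g(80,215,.0585),g(318,222,.0585))
```

```text
far/near top end [ 0.4766 -0.3801] [ 0.518  -0.3683] ctr [ 0.4985 -0.3738]
collar [ 0.496  -0.3757] tip [ 0.4011 -0.4011] [ 0.3915 -0.4046] [ 0.4087 -0.3983]
collar edges [ 0.4899 -0.3532] [ 0.5019 -0.3982]
```

Run:
```python
from h import *
plan([.4945,-.377,.170],-75.5,.05,n=2)
```

```text
dist [ 0.0051 -0.0246 -0.0401] dyaw -1.6112783180242902 n 2
[[[0.0201, -0.0009, 0.0125, 0.014, 0.05], [0.0201, -0.0008, 0.0125, 0.014, 0.05]]]
```

Call:
move_arm([
  [[0.02,-0.001,0.0125,0.014,0.05],[0.02,-0.001,0.0125,0.014,0.05],[0,0,0,0,0.05],[0,0,0,0,0.05]],
])

```text
t: 15.43
tool_pos: [0.4954, -0.3713, 0.1664]
tcp_rot: [1.028, 1.351, -1.006]
force: [-0.2, -1.3, 0.7]
grip_width: 0.0496
```

Run:
```python
from h import *
st();print(R.from_rotvec(r.observe()["tcp_rot"]).as_matrix()[:,0])
im=r.capture("wrist");cv2.imwrite("pics/w17.png",im)
plan([.4945,-.377,.113],-75.5,.05)
```

```text
t 15.43 tcp [ 0.4954 -0.3713  0.1664] yaw -74.89 rail [ 0.0654 -0.3102] F [-0.2242 -1.3183  0.7108] M [ 0.0381 -0.0085  0.0275] w 0.0496
[-0.014   0.0276 -0.9995]
dist [-0.0008 -0.0059 -0.0532] dyaw -0.6085829152588611 n 2
[[[0.0266, -0.0011, 0.0028, 0.005, 0.05], [0.0266, -0.0011, 0.0028, 0.005, 0.05]]]
```

View pics/w17.png

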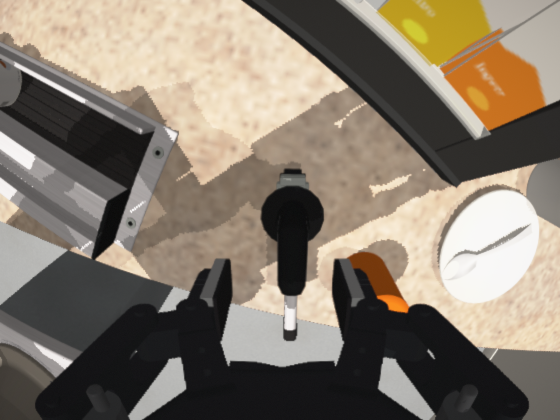

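Call:
move_arm([
  [[0.027,-0.001,0.0035,0.005,0.05],[0.026,-0.001,0.0035,0.005,0.05],[0,0,0,0,0.05]],
])

```text
t: 15.73
tool_pos: [0.4968, -0.375, 0.1159]
tcp_rot: [1.03, 1.344, -1.008]
force: [-0.9, 0.6, -0.3]
grip_width: 0.0498
```

Run:
```python
from h import *
st();print(R.from_rotvec(r.observe()["tcp_rot"]).as_matrix()[:,0])
im=r.capture("wrist");cv2.imwrite("pics/w18.png",im)
```

```text
t 15.73 tcp [ 0.4968 -0.375   0.1159] yaw -75.13 rail [ 0.0676 -0.3134] F [-0.8757  0.5581 -0.2569] M [-0.0607  0.0164 -0.0686] w 0.0498
[-0.0097  0.0241 -0.9997]
```

View pics/w18.png

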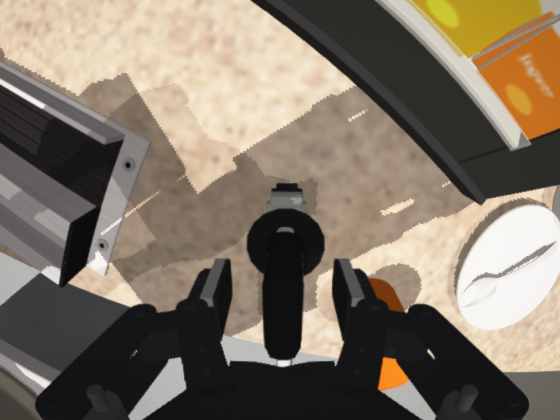

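Call:
move_arm([
  [[0.002,0,0.002,0,0.04],[0.0005,0,0,0,0.03],[0.0005,0,0,0,0.02],[0.0005,0,0,0,0.02]],
], newtons=90)

```text
t: 16.12
tool_pos: [0.5008, -0.3774, 0.1214]
tcp_rot: [1.025, 1.334, -1.004]
force: [-1.1, 0.4, -0.8]
grip_width: 0.0199
```

Run:
```python
from h import *
st();print(R.from_rotvec(r.observe()["tcp_rot"]).as_matrix()[:,0])
```

```text
t 16.12 tcp [ 0.5008 -0.3774  0.1214] yaw -74.91 rail [ 0.072  -0.3148] F [-1.1175  0.36   -0.7777] M [-0.0048  0.0194  0.0513] w 0.0199
[-0.0015  0.0168 -0.9999]
```

Call:
move_arm([
  [[0.0005,0,0,0,0.01],[0.0005,0,0,0,0.01]],
])

```text
t: 16.28
tool_pos: [0.5011, -0.3775, 0.1222]
tcp_rot: [1.024, 1.332, -1.004]
force: [-0.6, 0.5, -0.3]
grip_width: 0.0151
```

Run:
```python
from h import *
st();print(R.from_rotvec(r.observe()["tcp_rot"]).as_matrix()[:,0])
im=r.capture("wrist");cv2.imwrite("pics/w19.png",im)
```

```text
t 16.28 tcp [ 0.5011 -0.3775  0.1222] yaw -74.89 rail [ 0.0723 -0.3148] F [-0.6241  0.5417 -0.2961] M [0.08   0.2286 0.0098] w 0.0151
[-0.0001  0.0154 -0.9999]
```

View pics/w19.png

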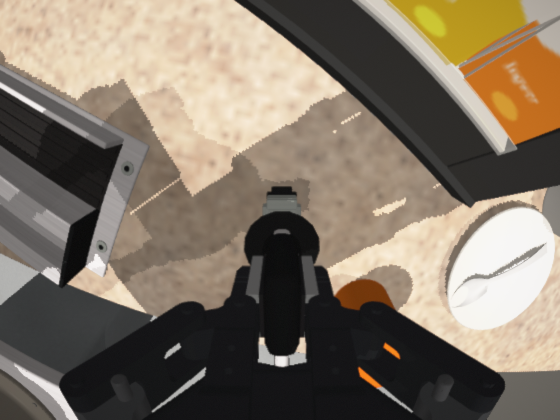

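Run:
```python
from h import *
a=cv2.imread("pics/w19.png");a=cv2.convertScaleAbs(a,alpha=2.2,beta=20);crop(a,230,180,335,380,4,"w19c.png")
o=r.observe();Q=R.from_rotvec(o["tcp_rot"]).as_matrix()
for v in(243,247,251):
    p=onz("wrist",282,v,.0585);print(p,Q.T@(p-o["tool_pos"]))
```

```text
[ 0.4987 -0.3769  0.0585] [ 0.0636 -0.0024 -0.0002]
[ 0.4961 -0.3777  0.0585] [ 0.0635 -0.0051 -0.0002]
[ 0.4934 -0.3784  0.0585] [ 0.0635 -0.0079 -0.0002]
```

View pics/w19c.png

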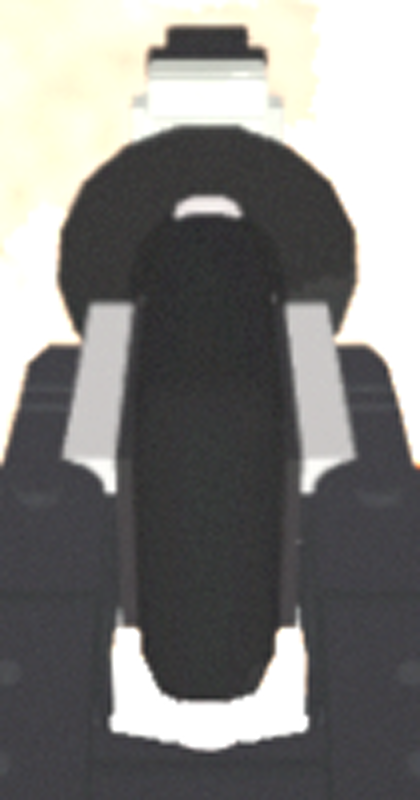

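Run:
```python
from h import *
o=r.observe();Q=R.from_rotvec(o["tcp_rot"]).as_matrix()
for v,z in((211.3,.0555),(211.3,.0585)):
    p=onz("wrist",281.8,v,z);print(Q.T@(p-o["tool_pos"])-[0,.024,0])
T=r.camera_info("wrist")["tool_from_camera"];print(Q@T[:3,3]+o["tool_pos"])
# foot near edge: rows 28 crop -> 187, foot underside x=-25 z 0, top z ~?
p=onz("wrist",281.8,187,.006);print(Q.T@(p-o["tool_pos"])-[0,.025,0])
p=onz("wrist",281.8,180+700/4,.1345);print("grip front end",Q.T@(p-o["tool_pos"])+[0,.022,0])
```

```text
[ 0.0666 -0.0067 -0.0003]
[ 0.0636 -0.0057 -0.0003]
[ 0.5788 -0.3578  0.2431]
[ 0.1162 -0.0051 -0.0003]
grip front end [-0.0125 -0.0018 -0.0004]
```

Call:
move_arm([
  [[-0.02,0,0,0,0.01],[-0.03,0,0,0,0.01],[-0.03,0,0,0,0.01],[-0.02,0,0,0,0.01],[0,0,0,0,0.01]],
])

```text
t: 16.75
tool_pos: [0.4997, -0.378, 0.2221]
tcp_rot: [1.027, 1.341, -1.005]
force: [0.4, -0.6, -1.9]
grip_width: 0.0153
```

Run:
```python
from h import *
st();print(R.from_rotvec(r.observe()["tcp_rot"]).as_matrix()[:,0])
im=r.capture("wrist");cv2.imwrite("pics/w20.png",im)
P=rail(-.036,-.04)+.0055*np.array([-np.sin(YAW),np.cos(YAW)])
plan([*P,.215],-13.6,.01,n=11)
```

```text
t 16.75 tcp [ 0.4997 -0.378   0.2221] yaw -74.91 rail [ 0.0711 -0.3156] F [ 0.4081 -0.6495 -1.9399] M [-0.0889 -0.1274  0.0111] w 0.0153
[-0.0062  0.0214 -0.9998]
dist [-0.0376  0.298  -0.005 ] dyaw 61.31999702794386 n 11
[[[0.0005, 0.0038, -0.027, -0.097, 0.01], [0.0005, 0.0064, -0.0266, -0.097, 0.01], [0.0005, 0.0089, -0.0258, -0.097, 0.01], [0.0005, 0.0114, -0.0248, -0.097, 0.01], [0.0005, 0.0137, -0.0236, -0.097, 0.01], [0.0005, 0.016, -0.0222, -0.097, 0.01], [0.0005, 0.018, -0.0205, -0.097, 0.01], [0.0005, 0.0199, -0.0186, -0.097, 0.01]]]
[[[0.0005, 0.0217, -0.0166, -0.097, 0.01], [0.0005, 0.0232, -0.0144, -0.097, 0.01], [0.0005, 0.0245, -0.0121, -0.097, 0.01]]]
```

View pics/w20.png

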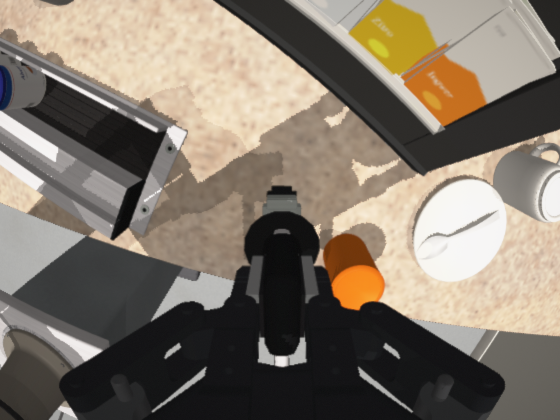

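Call:
move_arm([
  [[0,0.004,-0.027,-0.097,0.01],[0,0.006,-0.027,-0.097,0.01],[0,0.009,-0.026,-0.097,0.01],[0,0.011,-0.025,-0.097,0.01],[0,0.014,-0.024,-0.097,0.01],[0,0.016,-0.022,-0.097,0.01],[0,0.018,-0.02,-0.097,0.01],[0,0.02,-0.019,-0.097,0.01]],
])

```text
t: 17.47
tool_pos: [0.4619, -0.1538, 0.2087]
tcp_rot: [0.42, 1.568, -0.378]
force: [-0.0, 0.5, -2.7]
grip_width: 0.0148
```

Call:
move_arm([
  [[0,0.022,-0.017,-0.097,0.01],[0,0.023,-0.014,-0.097,0.01],[0,0.02,-0.01,-0.09,0.01],[0,0,0,0,0.01],[0,0,0,0,0.01]],
])

```text
t: 17.88
tool_pos: [0.4429, -0.0673, 0.2028]
tcp_rot: [0.187, 1.61, -0.128]
force: [-0.3, -1.0, -2.6]
grip_width: 0.0149
```

Run:
```python
from h import *
st();print(R.from_rotvec(r.observe()["tcp_rot"]).as_matrix()[:,0])
im=r.capture("wrist");cv2.imwrite("pics/w21.png",im);lids("wrist",im)
```

```text
t 17.88 tcp [ 0.4429 -0.0673  0.2028] yaw -11.38 rail [-0.0571 -0.027 ] F [-0.2585 -0.9797 -2.6467] M [-0.0142 -0.0465  0.0202] w 0.0149
[-0.0414  0.0417 -0.9983]
wrist [ 383    0   72   45 2458] [421.3116  18.129 ] [0.032  0.1305] [0.0366 0.1348]
wrist [ 373   43   73  141 7290] [409.0096 113.4446] [0.0247 0.058 ] [0.0289 0.0584]
```

View pics/w21.png

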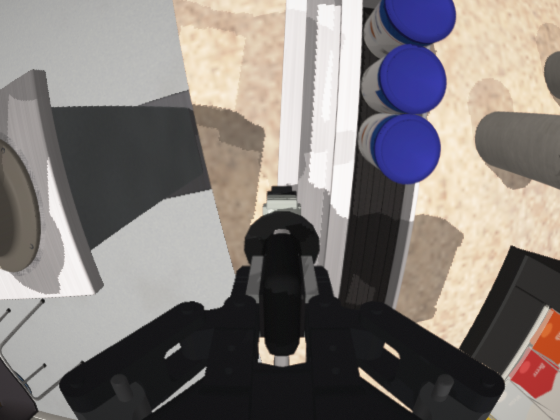

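```bash
cat >> h.py <<'E'
def overlay(n,im,name,s=1):
    im=im.copy()
    for x,z,col in((-.069,.046,(0,0,255)),(-.051,.046,(0,255,0)),(-.021,.046,(0,255,0)),(-.003,.046,(0,0,255)),(.061,.034,(255,255,0)),(.064,.034,(255,255,0))):
        pts=[proj(n,[*rail(x,y),z]) for y in np.linspace(-.175,.165,60)]
        for p in pts:
            u,v=np.round(p).astype(int)
            if 0<=u<560 and 0<=v<420: im[v,u]=col
    cv2.imwrite("pics/"+name,cv2.resize(im,None,fx=s,fy=s,interpolation=cv2.INTER_NEAREST) if s!=1 else im);return im
E
python3 - <<'E'
from h import *
im=cv2.imread("pics/w21.png");im=overlay("wrist",im,"w21o.png");crop(im,250,0,450,150,4,"w21c.png")
E
```

```text
(no output)
```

View pics/w21o.png

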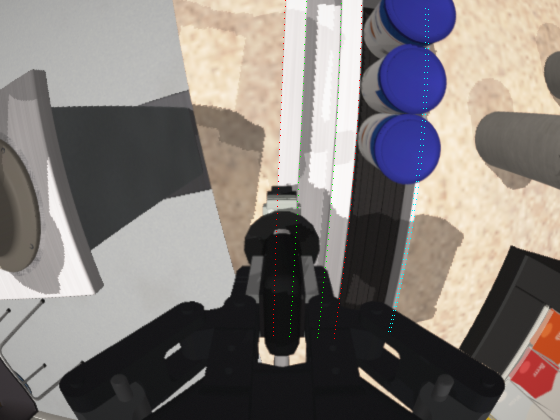

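View pics/w21c.png

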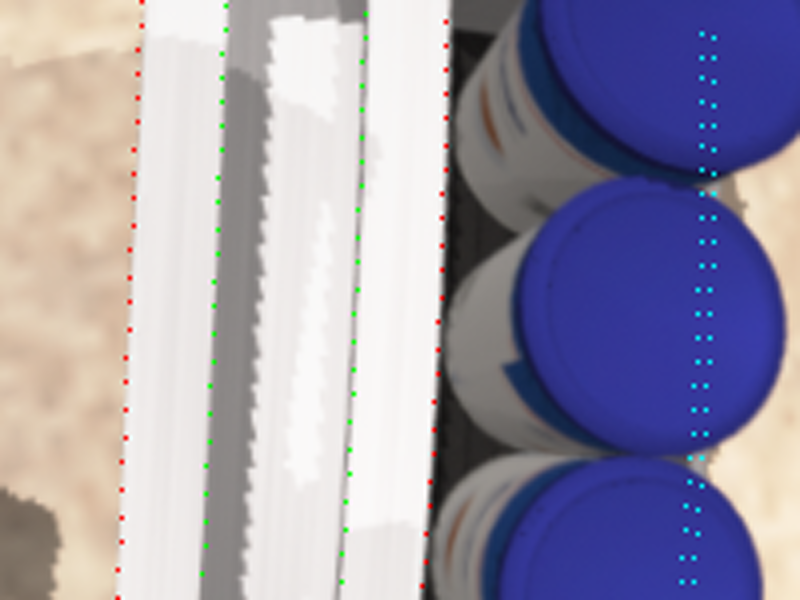

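Run:
```python
from h import *
im=cv2.imread("pics/w21.png").astype(int)
m=(im[...,0]>60)&(im[...,0]>2*im[...,1])&(im[...,0]>2*im[...,2])
ys,xs=np.nonzero(m&(np.arange(420)[:,None]>115)); ed=[]
for row in(125,135,145,155,165):
    c=xs[ys==row];ed.append((row,c.min(),c.max()))
k=ys.argmax();print(ed,xs[ys==ys.max()],ys.max())
print(torail(onz("wrist",xs[ys==ys.max()].mean(),ys.max()+.5,.09)))
cnt=np.array([[x,y] for x,y in zip(xs,ys)],np.int32)
# fit circle of lid top from boundary points ray cast at z=.09
h=cv2.convexHull(cnt)[:,0,:];h=h[h[:,1]>135]
P=np.array([torail(onz("wrist",*p,.09)) for p in h])
A=np.c_[2*P,np.ones(len(P))];s=np.linalg.lstsq(A,(P**2).sum(1),rcond=None)[0];print("circle",s[:2],np.sqrt(s[2]+s[:2]@s[:2]))
o=r.observe();Q=R.from_rotvec(o["tcp_rot"]).as_matrix()
for X in(.0666,.086,.1247):
    p=o["tool_pos"]+Q@[X,-.0055,-.0003];print(X,p,torail(p))
```

```text
[(125, np.int64(382), np.int64(431)), (135, np.int64(376), np.int64(436)), (145, np.int64(374), np.int64(439)), (155, np.int64(374), np.int64(438)), (165, np.int64(378), np.int64(435))] [400 401 402 403 404 405 406 407 408 409] 183
[0.0299 0.0051]
circle [0.0291 0.0322] 0.02681850381314512
0.0666 [ 0.4385 -0.0699  0.136 ] [-0.0608 -0.0306]
0.086 [ 0.4377 -0.0691  0.1166] [-0.0618 -0.03  ]
0.1247 [ 0.436  -0.0675  0.078 ] [-0.0638 -0.0288]
```

Call:
move_arm([
  [[0,0.009,0.014,0.02,0.01],[0,0.008,0.014,0.018,0.01],[0,0,0,0,0.01],[0,0,0,0,0.01]],
])

```text
t: 18.27
tool_pos: [0.4736, -0.0594, 0.1984]
tcp_rot: [0.225, 1.614, -0.167]
force: [-0.2, -0.4, -2.0]
grip_width: 0.015
```

```bash
cat >> h.py <<'E'
def stop(oy=-.0055,oz=-.0003,H=.1247):
    o=r.observe();Q=R.from_rotvec(o["tcp_rot"]).as_matrix()
    t=-Q[:,0];c,s=np.cos(YAW),np.sin(YAW)
    print("lean(up) rail xy",round(c*t[0]+s*t[1],4),round(-s*t[0]+c*t[1],4))
    for n,X in(("collar",H-.058),("nut",H-.039),("foot",H)):
        p=o["tool_pos"]+Q@[X,oy,oz];print(n,torail(p),"z",round(p[2],4))
E
python3 - <<'E'
from h import *
st();stop();print(R.from_rotvec(r.observe()["tcp_rot"]).as_matrix()[:,0])
E
```

```text
t 18.27 tcp [ 0.4736 -0.0594  0.1984] yaw -14.16 rail [-0.0291 -0.0121] F [-0.1677 -0.4033 -2.049 ] M [-0.0306  0.036   0.006 ] w 0.015
lean(up) rail xy 0.0556 -0.0305
collar [-0.0332 -0.0155] z 0.1317
nut [-0.0343 -0.015 ] z 0.1127
foot [-0.0364 -0.0138] z 0.0738
[-0.0469  0.0427 -0.998 ]
```

Call:
move_arm([
  [[0.012,-0.0005,0,-0.008,0.01],[0.01,-0.0005,0.0005,0,0.01],[0,0,0,0,0.01]],
])

```text
t: 18.52
tool_pos: [0.4717, -0.0621, 0.1745]
tcp_rot: [0.221, 1.615, -0.163]
force: [-0.3, -0.1, -1.1]
grip_width: 0.0147
```

Run:
```python
from h import *
st();stop()
im=r.capture("wrist");im=overlay("wrist",im,"w22.png");crop(im,200,100,400,250,4,"w22c.png")
im=r.capture("top");crop(im,190,170,350,280,5,"t22.png")
im=r.capture("scene");crop(im,210,140,410,300,4,"s22.png")
```

```text
t 18.52 tcp [ 0.4717 -0.0621  0.1745] yaw -13.88 rail [-0.0304 -0.0152] F [-0.2913 -0.1359 -1.0561] M [-0.0472 -0.0703  0.0306] w 0.0147
lean(up) rail xy 0.057 -0.0299
collar [-0.0345 -0.0187] z 0.1078
nut [-0.0356 -0.0181] z 0.0889
foot [-0.0378 -0.017 ] z 0.0499
```

View pics/w22c.png

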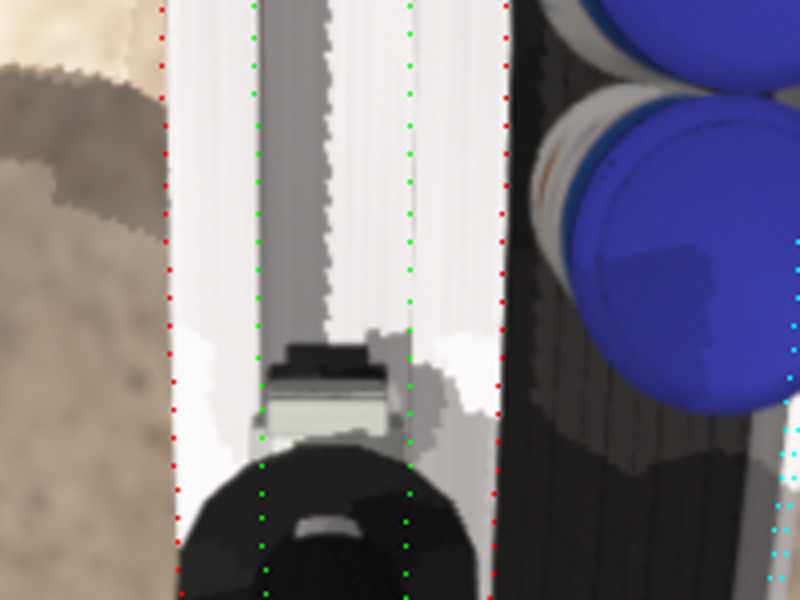

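View pics/s22.png

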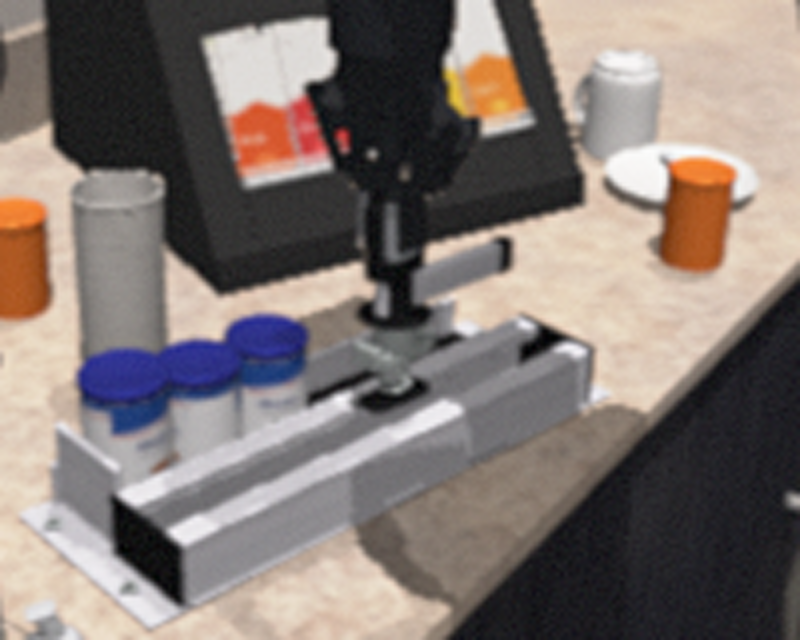

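Call:
move_arm([
  [[-0.002,0.008,0.001,0,0.01],[0,0,0.0005,0,0.01],[0,0,0,0,0.01]],
])

```text
t: 18.92
tool_pos: [0.4771, -0.0548, 0.1804]
tcp_rot: [0.221, 1.609, -0.165]
force: [-0.4, 0.2, -2.7]
grip_width: 0.015
```

Run:
```python
from h import *
st();stop()
```

```text
t 18.92 tcp [ 0.4771 -0.0548  0.1804] yaw -13.94 rail [-0.0268 -0.0068] F [-0.364   0.2287 -2.6629] M [-0.0484 -0.0272  0.0454] w 0.015
lean(up) rail xy 0.051 -0.0298
collar [-0.0306 -0.0103] z 0.1137
nut [-0.0315 -0.0097] z 0.0947
foot [-0.0335 -0.0085] z 0.0558
```

Call:
move_arm([
  [[0.008,0,-0.001,0,0.01],[0.006,0,-0.001,0,0.01]],
])

```text
t: 19.08
tool_pos: [0.4758, -0.0537, 0.1675]
tcp_rot: [0.219, 1.605, -0.165]
force: [-1.5, 0.4, -2.4]
grip_width: 0.015
```

Run:
```python
from h import *
st();stop()
```

```text
t 19.08 tcp [ 0.4758 -0.0537  0.1675] yaw -13.89 rail [-0.0284 -0.006 ] F [-1.4694  0.4346 -2.3725] M [-0.0214  0.0279 -0.0392] w 0.015
lean(up) rail xy 0.0465 -0.0295
collar [-0.0318 -0.0096] z 0.1007
nut [-0.0327 -0.009 ] z 0.0818
foot [-0.0345 -0.0078] z 0.0428
```

Call:
move_arm([
  [[0.009,0,-0.0005,0,0.01],[0.009,0,-0.0005,0,0.01]],
])

```text
t: 19.25
tool_pos: [0.4741, -0.0526, 0.1487]
tcp_rot: [0.219, 1.604, -0.164]
force: [0.5, -0.3, -3.2]
grip_width: 0.015
```

Run:
```python
from h import *
st();stop()
im=r.capture("wrist");im=overlay("wrist",im,"w23.png");crop(im,200,100,400,250,4,"w23c.png")
```

```text
t 19.25 tcp [ 0.4741 -0.0526  0.1487] yaw -13.86 rail [-0.0303 -0.0053] F [ 0.5179 -0.2584 -3.184 ] M [ 0.0398 -0.0362 -0.046 ] w 0.015
lean(up) rail xy 0.045 -0.0293
collar [-0.0336 -0.0089] z 0.082
nut [-0.0345 -0.0083] z 0.063
foot [-0.0363 -0.0072] z 0.0241
```

View pics/w23c.png

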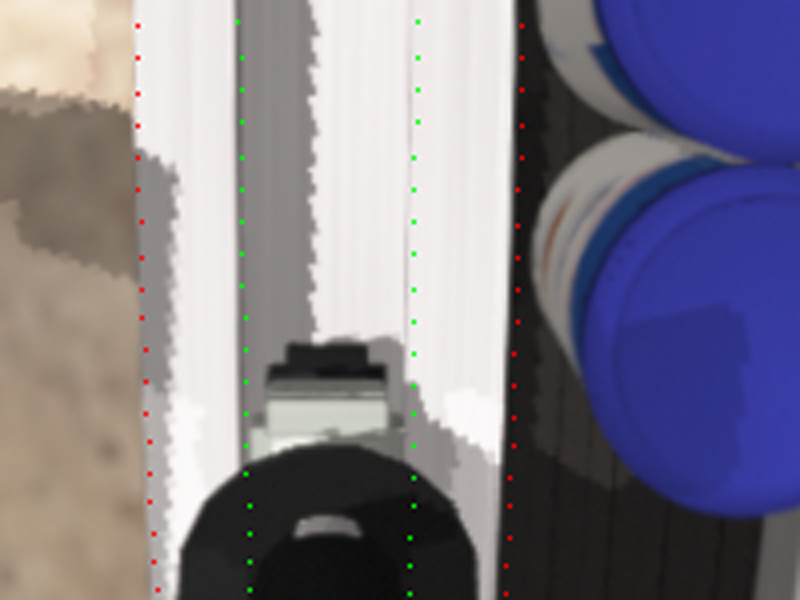

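Call:
move_arm([
  [[0.008,0,0.0002,0,0.01],[0.007,0,0.0002,0,0.01]],
])

```text
t: 19.47
tool_pos: [0.4726, -0.0516, 0.1311]
tcp_rot: [0.219, 1.607, -0.164]
force: [0.2, -0.1, -2.1]
grip_width: 0.0149
```

Run:
```python
from h import *
st();stop()
im=r.capture("wrist");im=overlay("wrist",im,"w24.png");crop(im,200,100,400,250,4,"w24c.png")
```

```text
t 19.47 tcp [ 0.4726 -0.0516  0.1311] yaw -13.86 rail [-0.0319 -0.0048] F [ 0.2198 -0.0843 -2.0586] M [-0.0041 -0.0124 -0.0174] w 0.0149
lean(up) rail xy 0.048 -0.0294
collar [-0.0355 -0.0083] z 0.0644
nut [-0.0364 -0.0077] z 0.0454
foot [-0.0383 -0.0066] z 0.0065
```

View pics/w24c.png

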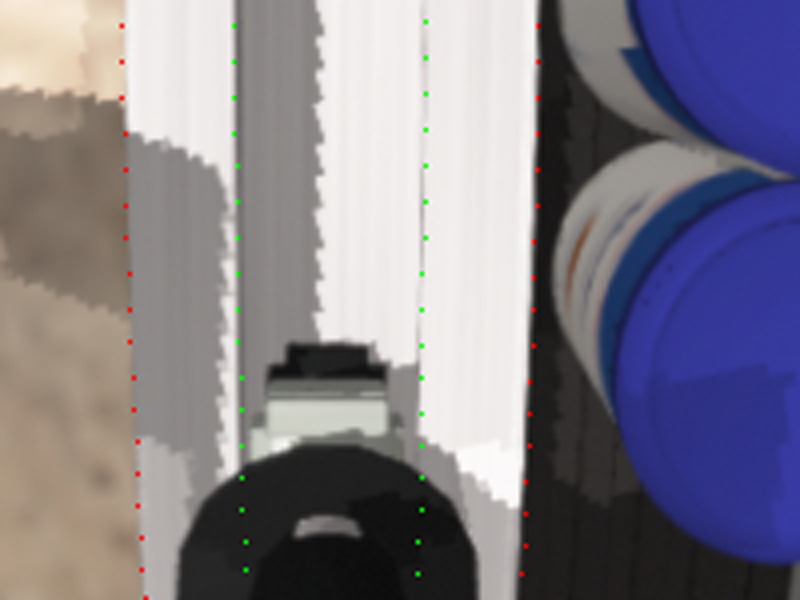

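Run:
```python
from h import *
im=cv2.imread("pics/w24.png").astype(int)
m=(im[...,0]>60)&(im[...,0]>2*im[...,1])&(im[...,0]>2*im[...,2])
ys,xs=np.nonzero(m);print(ys.max(),xs[ys==ys.max()].mean())
for z in (.09,.082):print(torail(onz("wrist",xs[ys==ys.max()].mean(),ys.max()+.5,z)))
```

```text
240 392.5
[0.0271 0.0063]
[0.0297 0.003 ]
```

Call:
move_arm([
  [[0.006,0,0,0,0.01],[0.005,0,0,0,0.01]],
])

```text
t: 19.68
tool_pos: [0.4724, -0.0512, 0.1191]
tcp_rot: [0.219, 1.607, -0.164]
force: [-1.7, 0.3, 7.8]
grip_width: 0.0149
```

Run:
```python
from h import *
st();stop()
```

```text
t 19.68 tcp [ 0.4724 -0.0512  0.1191] yaw -13.87 rail [-0.0323 -0.0044] F [-1.6768  0.2878  7.8467] M [ 0.1568  0.5816 -0.0175] w 0.0149
lean(up) rail xy 0.048 -0.0296
collar [-0.0358 -0.0079] z 0.0523
nut [-0.0367 -0.0073] z 0.0334
foot [-0.0386 -0.0062] z -0.0056
```

Call:
move_arm([
  [[0.001,0,-0.005,0,0.01],[0.001,0,-0.005,0,0.01]],
])

```text
t: 19.85
tool_pos: [0.4688, -0.0504, 0.119]
tcp_rot: [0.217, 1.59, -0.166]
force: [10.6, -1.8, 1.1]
grip_width: 0.0151
```

Run:
```python
from h import *
st();stop()
```

```text
t 19.85 tcp [ 0.4688 -0.0504  0.119 ] yaw -13.91 rail [-0.0359 -0.0045] F [10.5888 -1.7774  1.071 ] M [-0.4803 -2.5508 -0.0861] w 0.0151
lean(up) rail xy 0.0317 -0.0292
collar [-0.0384 -0.008 ] z 0.0522
nut [-0.039  -0.0075] z 0.0332
foot [-0.0402 -0.0064] z -0.0057
```

Call:
move_arm([
  [[0.001,0,-0.005,0,0.01],[0.001,0,-0.004,0,0.01]],
])

```text
t: 20.02
tool_pos: [0.4676, -0.0502, 0.12]
tcp_rot: [0.215, 1.569, -0.168]
force: [4.9, -0.6, 1.9]
grip_width: 0.0152
```

Run:
```python
from h import *
st();stop()
```

```text
t 20.02 tcp [ 0.4676 -0.0502  0.12  ] yaw -13.97 rail [-0.0372 -0.0045] F [ 4.9343 -0.6258  1.8901] M [-0.1515 -1.0668 -0.0504] w 0.0152
lean(up) rail xy 0.0107 -0.0289
collar [-0.0382 -0.0081] z 0.0532
nut [-0.0384 -0.0076] z 0.0342
foot [-0.0388 -0.0064] z -0.0048
```

Call:
move_arm([
  [[0.003,0,0.0015,0,0.01],[0.004,0,0.0005,0,0.01]],
])

```text
t: 20.18
tool_pos: [0.4709, -0.0507, 0.1153]
tcp_rot: [0.214, 1.564, -0.168]
force: [-3.9, 2.2, 11.7]
grip_width: 0.0148
```

Run:
```python
from h import *
st();stop()
im=r.capture("scene");crop(im,210,140,410,300,4,"s25.png");im=r.capture("wrist");cv2.imwrite("pics/w25.png",im)
```

```text
t 20.18 tcp [ 0.4709 -0.0507  0.1153] yaw -13.97 rail [-0.0339 -0.0043] F [-3.8568  2.2333 11.6545] M [ 0.0397  1.1011 -0.0647] w 0.0148
lean(up) rail xy 0.0053 -0.0288
collar [-0.0346 -0.0079] z 0.0485
nut [-0.0347 -0.0073] z 0.0295
foot [-0.0349 -0.0062] z -0.0095
```

View pics/s25.png

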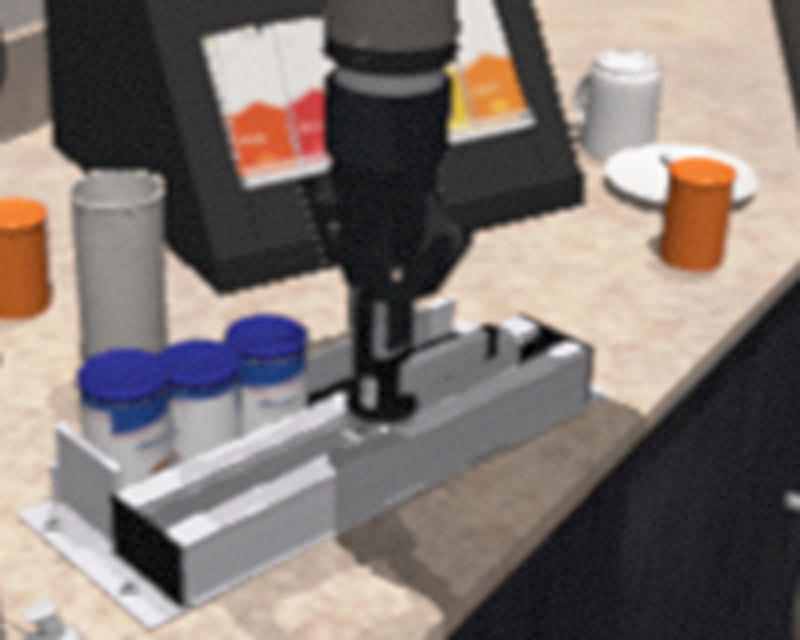

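View pics/w25.png

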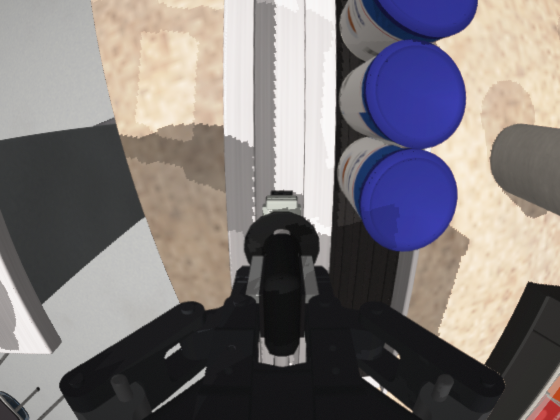

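Call:
move_arm([
  [[0.0013,0,-0.001,-0.06,0.01],[0.0013,0,-0.0008,-0.1,0.01]],
])

```text
t: 20.45
tool_pos: [0.4694, -0.0504, 0.1144]
tcp_rot: [0.086, 1.568, -0.041]
force: [-2.8, 0.6, 11.1]
grip_width: 0.0147
```

Run:
```python
from h import *
st();stop()
```

```text
t 20.45 tcp [ 0.4694 -0.0504  0.1144] yaw -4.65 rail [-0.0354 -0.0043] F [-2.7844  0.5661 11.133 ] M [-0.1765  0.9233 -0.111 ] w 0.0147
lean(up) rail xy 0.0037 -0.0283
collar [-0.0351 -0.0079] z 0.0476
nut [-0.0352 -0.0074] z 0.0286
foot [-0.0353 -0.0063] z -0.0104
```

Call:
move_arm([
  [[0.0011,0,-0.0006,-0.1,0.01],[0.0011,0,-0.0006,-0.1,0.01],[0.0011,0,-0.0006,-0.1,0.01]],
])

```text
t: 20.7
tool_pos: [0.4673, -0.0507, 0.1141]
tcp_rot: [-0.163, 1.555, 0.204]
force: [-4.1, 1.2, 12.7]
grip_width: 0.0149
```

Run:
```python
from h import *
st();stop()
```

```text
t 20.7 tcp [ 0.4673 -0.0507  0.1141] yaw 13.42 rail [-0.0373 -0.0051] F [-4.0741  1.2385 12.7155] M [-0.2112  0.9239 -0.1387] w 0.0149
lean(up) rail xy 0.0021 -0.027
collar [-0.0352 -0.0083] z 0.0472
nut [-0.0352 -0.0078] z 0.0283
foot [-0.0353 -0.0067] z -0.0107
```

Tracking nicely; continuing the turn.

Call:
move_arm([
  [[0.001,0,-0.0006,-0.1,0.01],[0.001,0,-0.0006,-0.1,0.01],[0.001,0,-0.0006,-0.1,0.01]],
])

```text
t: 20.95
tool_pos: [0.4655, -0.0517, 0.1141]
tcp_rot: [-0.413, 1.515, 0.448]
force: [-4.4, 0.2, 11.7]
grip_width: 0.0148
```

Run:
```python
from h import *
st();stop()
```

```text
t 20.95 tcp [ 0.4655 -0.0517  0.1141] yaw 31.54 rail [-0.0389 -0.0065] F [-4.367   0.2036 11.662 ] M [-0.1924  0.8417 -0.0705] w 0.0148
lean(up) rail xy -0.0001 -0.0256
collar [-0.0352 -0.0089] z 0.0474
nut [-0.0352 -0.0084] z 0.0284
foot [-0.0352 -0.0074] z -0.0106
```

Call:
move_arm([
  [[0.001,0,-0.0006,-0.1,0.01],[0.001,0,-0.0006,-0.1,0.01],[0.001,0,-0.0006,-0.1,0.01],[0.001,0,-0.0006,-0.1,0.01]],
])

```text
t: 21.28
tool_pos: [0.4637, -0.0539, 0.1142]
tcp_rot: [-0.743, 1.416, 0.769]
force: [-4.1, -0.1, 11.4]
grip_width: 0.0145
```

Run:
```python
from h import *
st();stop()
im=r.capture("wrist");cv2.imwrite("pics/w26.png",im)
```

```text
t 21.28 tcp [ 0.4637 -0.0539  0.1142] yaw 55.7 rail [-0.0401 -0.0091] F [-4.1246 -0.1194 11.4134] M [-0.0965  0.789  -0.0385] w 0.0145
lean(up) rail xy -0.0035 -0.0238
collar [-0.0348 -0.0097] z 0.0475
nut [-0.0348 -0.0092] z 0.0285
foot [-0.0346 -0.0083] z -0.0105
```

View pics/w26.png

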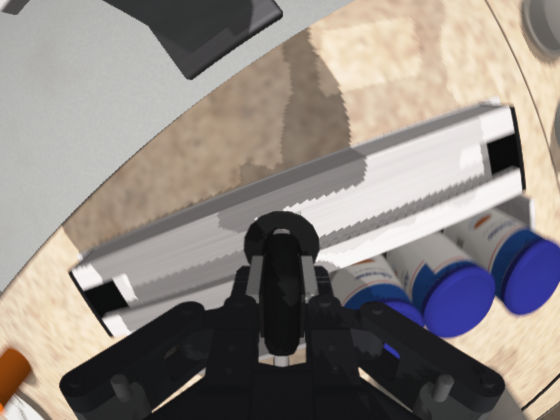

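Call:
move_arm([
  [[0.001,0,-0.0006,-0.1,0.01],[0.001,0,-0.0006,-0.1,0.01],[0.001,0,-0.0006,-0.1,0.01]],
])

```text
t: 21.58
tool_pos: [0.4627, -0.0559, 0.1142]
tcp_rot: [-0.988, 1.307, 1.005]
force: [-3.5, -0.5, 12.1]
grip_width: 0.0148
```

Run:
```python
from h import *
st();stop()
```

```text
t 21.58 tcp [ 0.4627 -0.0559  0.1142] yaw 73.93 rail [-0.0406 -0.0112] F [-3.5066 -0.4656 12.1035] M [ 0.0766  0.8745 -0.0321] w 0.0148
lean(up) rail xy -0.0056 -0.0228
collar [-0.0347 -0.0102] z 0.0475
nut [-0.0346 -0.0098] z 0.0285
foot [-0.0344 -0.0089] z -0.0105
```

Call:
move_arm([
  [[0.001,0,-0.0003,-0.043,0.01],[0.001,0,0,0,0.01]],
])

```text
t: 21.75
tool_pos: [0.4625, -0.0562, 0.1141]
tcp_rot: [-1.028, 1.286, 1.042]
force: [-3.7, 1.2, 11.2]
grip_width: 0.0149
```

Run:
```python
from h import *
st();stop()
im=r.capture("wrist");cv2.imwrite("pics/w27.png",im)
im=r.capture("scene");crop(im,210,140,410,300,4,"s27.png")
im=r.capture("top");crop(im,190,170,350,280,5,"t27.png")
```

```text
t 21.75 tcp [ 0.4625 -0.0562  0.1141] yaw 76.86 rail [-0.0407 -0.0116] F [-3.6867  1.1829 11.2393] M [0.1936 0.8886 0.0027] w 0.0149
lean(up) rail xy -0.0067 -0.0226
collar [-0.0347 -0.0104] z 0.0475
nut [-0.0346 -0.0099] z 0.0285
foot [-0.0343 -0.0091] z -0.0105
```

View pics/w27.png

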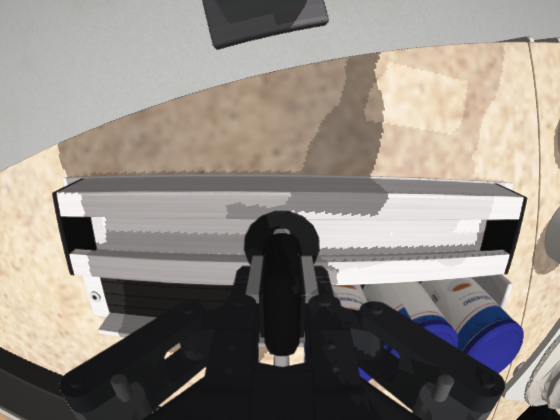

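View pics/s27.png

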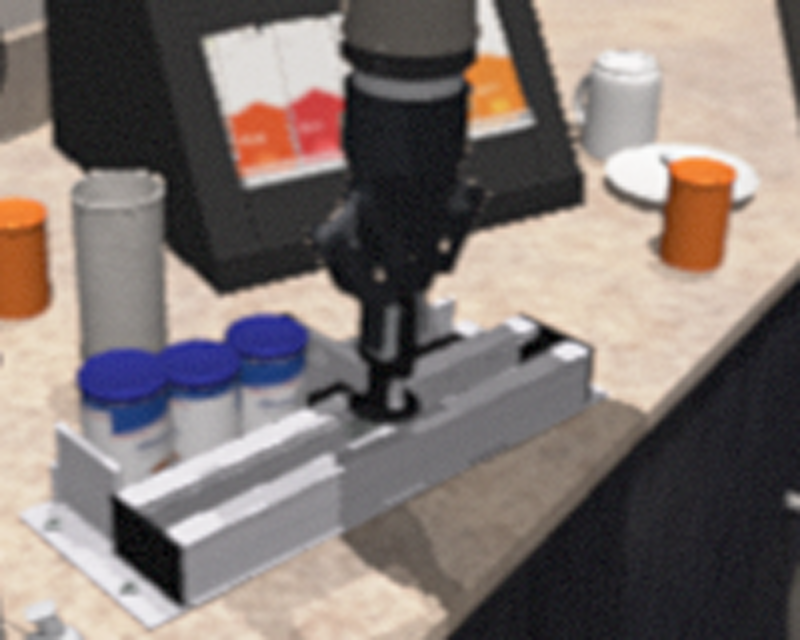

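View pics/t27.png

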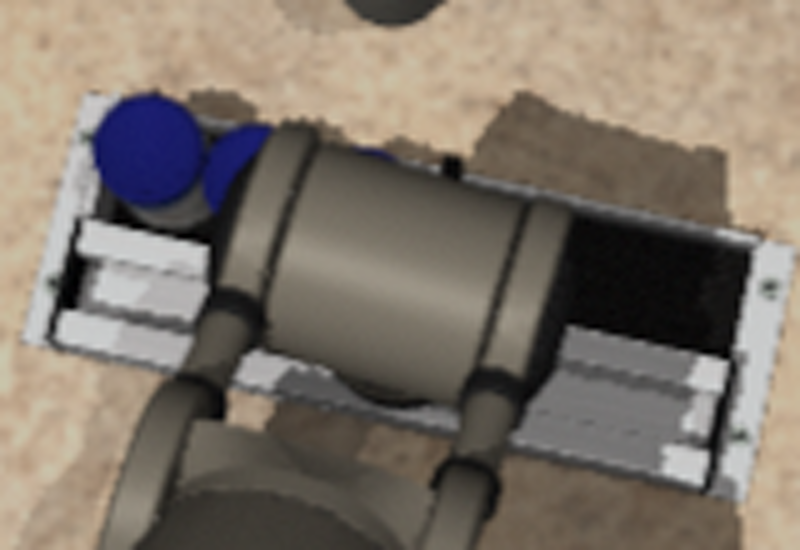

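Call:
move_arm([
  [[0.001,0.0012,0,0,0.01]],
])

```text
t: 21.98
tool_pos: [0.4621, -0.0561, 0.1143]
tcp_rot: [-1.027, 1.286, 1.039]
force: [-0.9, 1.0, 11.1]
grip_width: 0.0149
```

Call:
move_arm([
  [[0.001,0.0004,0,0,0.01]],
])

```text
t: 22.07
tool_pos: [0.4622, -0.0561, 0.1145]
tcp_rot: [-1.029, 1.285, 1.037]
force: [-2.0, 1.8, 11.2]
grip_width: 0.0152
```

Run:
```python
from h import *
st();stop()
```

```text
t 22.07 tcp [ 0.4622 -0.0561  0.1145] yaw 76.73 rail [-0.041  -0.0116] F [-2.0255  1.7789 11.2323] M [0.2293 0.7745 0.0585] w 0.0152
lean(up) rail xy -0.011 -0.0222
collar [-0.0348 -0.0104] z 0.0478
nut [-0.0346 -0.0099] z 0.0289
foot [-0.0342 -0.0091] z -0.0101
```

Call:
move_arm([
  [[0.001,0.0025,0,0,0.01]],
])

```text
t: 22.15
tool_pos: [0.4611, -0.0559, 0.1147]
tcp_rot: [-1.031, 1.283, 1.034]
force: [1.3, 0.4, 10.8]
grip_width: 0.0151
```

Run:
```python
from h import *
st();stop()
```

```text
t 22.15 tcp [ 0.4611 -0.0559  0.1147] yaw 76.73 rail [-0.0421 -0.0116] F [ 1.2666  0.4123 10.8227] M [-0.0268 -0.3644  0.0329] w 0.0151
lean(up) rail xy -0.0148 -0.0221
collar [-0.0356 -0.0104] z 0.0481
nut [-0.0354 -0.01  ] z 0.0292
foot [-0.0348 -0.0091] z -0.0098
```

Call:
move_arm([
  [[-0.001,0,0,0,0.01],[-0.001,0,0,0,0.01]],
])

```text
t: 22.32
tool_pos: [0.4615, -0.056, 0.1186]
tcp_rot: [-1.033, 1.281, 1.033]
force: [-3.4, -0.2, 7.1]
grip_width: 0.0149
```

Run:
```python
from h import *
st();stop()
```

```text
t 22.32 tcp [ 0.4615 -0.056   0.1186] yaw 76.75 rail [-0.0417 -0.0116] F [-3.3531 -0.193   7.1459] M [0.1406 0.9317 0.0297] w 0.0149
lean(up) rail xy -0.0173 -0.0219
collar [-0.0351 -0.0104] z 0.052
nut [-0.0348 -0.01  ] z 0.033
foot [-0.0341 -0.0092] z -0.006
```

Call:
move_arm([
  [[-0.001,0.001,0,0,0.01],[-0.0005,0.001,0,0,0.01]],
])

```text
t: 22.48
tool_pos: [0.4604, -0.0558, 0.1206]
tcp_rot: [-1.034, 1.279, 1.03]
force: [9.4, -0.6, -20.9]
grip_width: 0.0149
```

Run:
```python
from h import *
st();stop()
```

```text
t 22.48 tcp [ 0.4604 -0.0558  0.1206] yaw 76.75 rail [-0.0428 -0.0117] F [  9.3655  -0.6158 -20.8766] M [-0.1719 -1.2713 -0.0225] w 0.0149
lean(up) rail xy -0.0204 -0.0219
collar [-0.036  -0.0105] z 0.054
nut [-0.0356 -0.01  ] z 0.035
foot [-0.0348 -0.0092] z -0.0039
```

Call:
move_arm([
  [[0.001,0,0,0,0.01],[0,0,0,0,0.03],[0,0,0,0,0.03],[0,0,0,0,0.035]],
])

```text
t: 22.82
tool_pos: [0.4604, -0.0558, 0.1195]
tcp_rot: [-1.035, 1.279, 1.03]
force: [-0.8, -0.7, -0.2]
grip_width: 0.0349
```

Run:
```python
from h import *
st()
im=r.capture("wrist");cv2.imwrite("pics/w28.png",im)
```

```text
t 22.82 tcp [ 0.4604 -0.0558  0.1195] yaw 76.76 rail [-0.0428 -0.0117] F [-0.7516 -0.6503 -0.1844] M [-0.0284  0.0026 -0.0022] w 0.0349
```

View pics/w28.png

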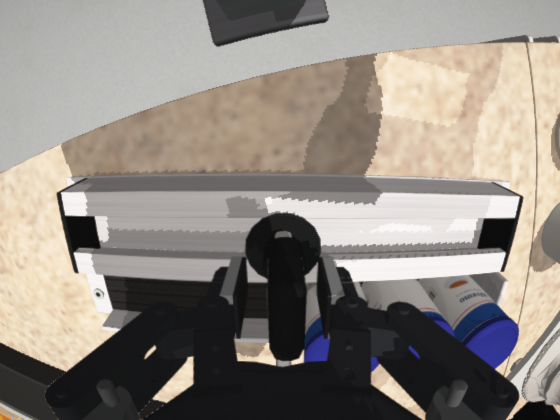

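Call:
move_arm([
  [[-0.02,0,0,0,0.04],[-0.035,0,0,0,0.04],[-0.04,0,0,0,0.04],[-0.04,0.01,0,0,0.04],[-0.02,0.035,0,0,0.04],[0,0.035,0,0,0.04],[0,0.01,0,0,0.04],[0,0,0,0,0.04]],
])

```text
t: 23.53
tool_pos: [0.3655, -0.0373, 0.2792]
tcp_rot: [-1.033, 1.282, 1.032]
force: [-0.1, 0.3, -0.6]
grip_width: 0.0399
```

Run:
```python
from h import *
st()
im=r.capture("wrist");cv2.imwrite("pics/w29.png",im)
im=r.capture("scene");crop(im,210,140,410,300,4,"s29.png")
im=r.capture("top");cv2.imwrite("pics/t29f.png",im);crop(im,190,170,350,280,5,"t29.png")
```

```text
t 23.53 tcp [ 0.3655 -0.0373  0.2792] yaw 76.73 rail [-0.1395 -0.0161] F [-0.0809  0.2589 -0.5644] M [ 0.0171 -0.0083  0.0131] w 0.0399
```

View pics/w29.png

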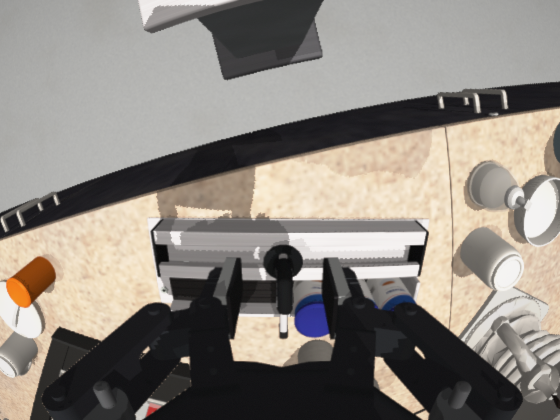

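View pics/s29.png

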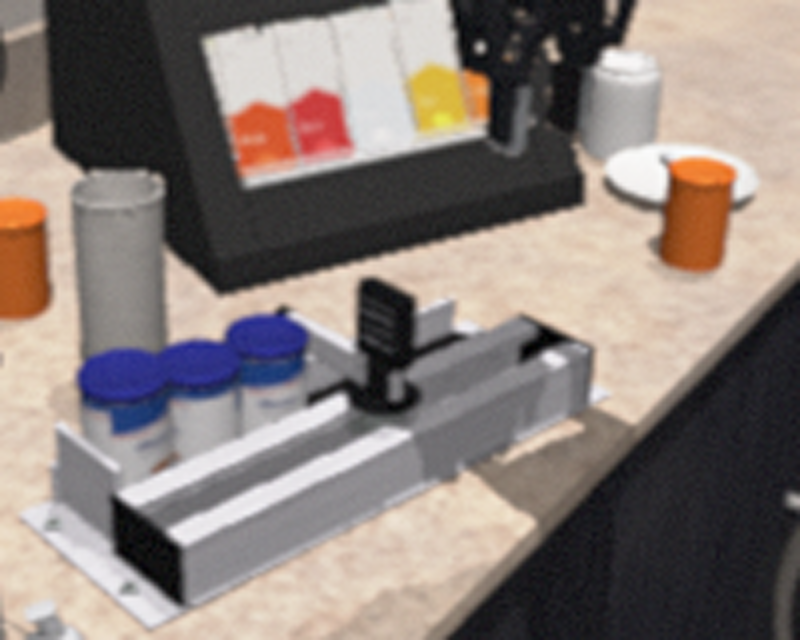

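View pics/t29f.png

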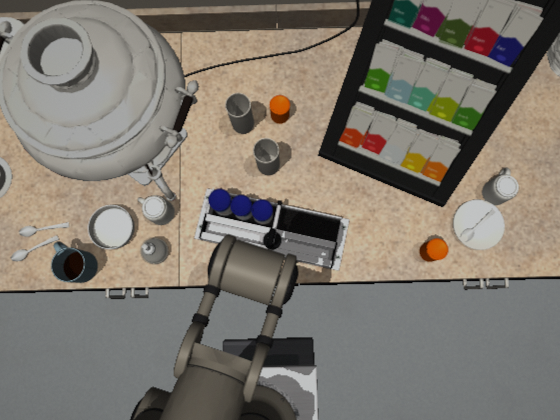

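Call:
move_arm([
  [[-0.01,0,-0.03,0,0.04],[0,0,-0.04,0,0.04],[0,0,-0.04,0,0.04],[0,0,-0.04,0,0.04],[0,0,-0.03,0,0.04],[0,0,0,0,0.04],[0,0,0,0,0.04]],
])

```text
t: 24.27
tool_pos: [0.3308, -0.2246, 0.2792]
tcp_rot: [-1.03, 1.281, 1.045]
force: [-0.5, -0.1, 0.1]
grip_width: 0.0398
```

Run:
```python
from h import *
st()
im=r.capture("top");crop(im,190,170,350,280,5,"t30.png")
im=r.capture("scene");crop(im,210,190,350,300,5.5,"s30.png")
```

```text
t 24.27 tcp [ 0.3308 -0.2246  0.2792] yaw 77.07 rail [-0.1291 -0.2063] F [-0.4664 -0.0903  0.0858] M [-0.0042  0.0003 -0.0269] w 0.0398
```

View pics/t30.png

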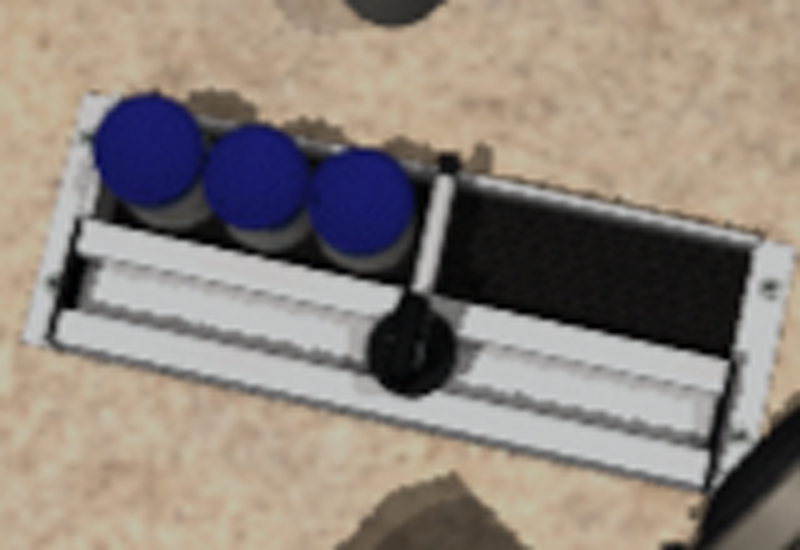

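View pics/s30.png

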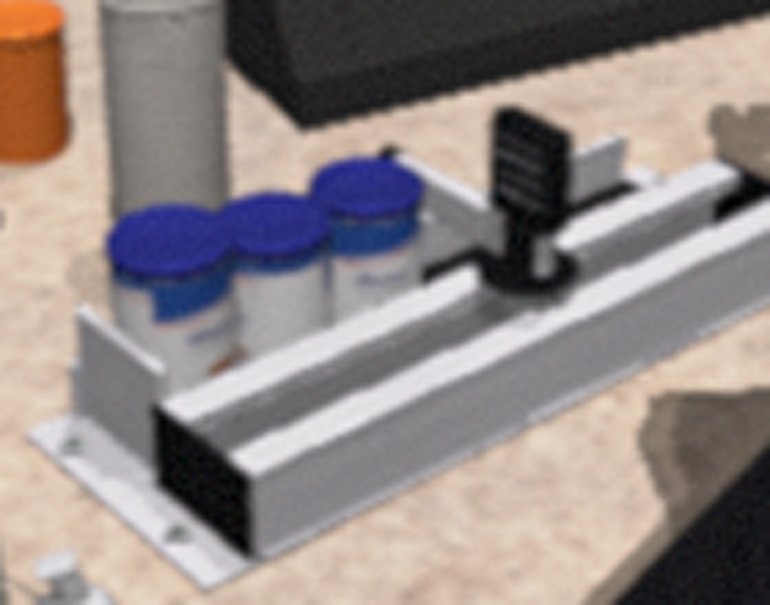

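Run:
```python
from h import *
f=lambda U,V,z:onz("top",(U+.5)/5-.5+190,(V+.5)/5-.5+170,z)
for U,V,z in((149,152,.102),(257,178,.09),(361,203,.09)):print("lid",torail(f(U,V,z)))
a=torail(f(436,235,.08));print("arm axis",a,"tip",torail(f(448,163,.08)),"lid edge",torail(f(414,212,.09)))
print("collar left/right",torail(f(366,345,.058)),torail(f(456,350,.058)))
g=lambda U,V:np.array([(U+.5)/5.5-.5+210,(V+.5)/5.5-.5+190])
P=rail(-.0355,-.012)
print("grip top expect",(proj("scene",[*P,.134])-[210,190]+.5)*5.5, "if pressed",(proj("scene",[*P,.125])-[210,190]+.5)*5.5,"collar bottom",(proj("scene",[*P,.055])-[210,190]+.5)*5.5)
```

```text
lid [0.0292 0.1359]
lid [0.0294 0.0814]
lid [0.0278 0.0272]
arm axis [ 0.0212 -0.0126] tip [ 0.0587 -0.0107] lid edge [0.0289 0.0001]
collar left/right [-0.0387  0.0116] [-0.0316 -0.034 ]
grip top expect [538.3628 116.2682] if pressed [537.8197 134.2667] collar bottom [533.7454 269.2971]
```

Run:
```python
from h import *
print(r.finish_job())
```

```text
the job is handed in; nothing more can be done
None
```

The three tins stand together against the closed left end, and the stop is locked in the channel beside the last one. The job was handed in at about 24 s of the 58 s allowed.

**What I did:** I gripped each tin in turn and slid it along the trough: tall first, then middle, then end. Each was pushed until its contact force jumped. I then picked up the stop and lowered its nut through the slot with the arm towards the open end. I pressed it down against its spring (about 14 N), turned it a quarter turn, let it rise onto the lips, and let go.

**Final checks:**

| Check | Result |
|---|---|
| Tin positions (rail's own y, top camera) | about 136, 81 and 27 mm; about 137.5, 82.5 and 27.5 mm expected when touching the wall and each other |
| Free gap, arm to last tin | about 8 mm from the top camera, about 10 mm from the wrist camera |
| Nut on the lips | a pull of about 21 N before release was held |
| Stop height | grip top at the locked height in the scene view, not the pressed-down height |
| Bystanders and look-alikes | not touched; they look unmoved in the last pictures |

**What did not go cleanly:**
- **Lifting:** when I first gripped the tall tin, the closing gripper raised it about 4–5 mm. I lowered it straight away and slid it from there. The other two may have been unloaded by about 1 mm at times, though I did not see them lift.
- **Slipping:** the first slide of the tall tin slipped in the grip, so I gripped it harder and repeated it.
- **Contact force:** the slides ended with 30–42 N briefly at the fingers, against the wall or the neighbouring tin.
- **Rail as a brace:** I gripped the rail's back fence to straighten the tool, with at most about 21 N.
- **Camera mismatch:** the top and wrist cameras disagreed by 2–4 mm. I settled this by touch on the fence.

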